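# Empty the labeller's catch tray into the tote

### The arm

A 6-joint arm with a two-finger parallel gripper is mounted at the origin on the work surface. World frame = base frame: x ahead of the robot, y to its left, z up, the work surface at z = 0. Lengths are in m, angles in degrees, forces in N, time in s.
With the tool pointing down it reaches from about 0.375 to 0.9 m from the base axis. Payload 3.1 kg.
Tool frame: the origin (TCP) lies on the centre line of the jaws, within the pads' length; the fingertips stand 14 mm ahead of it and the grasp point (between the pads) lies 5 mm behind it (bot.tips_ahead is the distance from the TCP to the fingertips, in m); z points along the fingers, y is the line along which they close (so a half turn about z gives the same grasp; the last joint's range is limited). The gripper opens to 87 mm and grips with 3 to 60 N. Pads are 19 mm wide; open, the fingers measure 117 mm over their backs; the gripper's body (75 mm by 190 mm) begins 51 mm behind the grasp point.
Start: joints at [-79.842, 30.224, 82.088, -0, 67.689, -10.227], TCP at [0.218, -0.586, 0.237] pointing down, gripper open.
Joint ranges: [-176.69, 176.69], [-43.24, 126.21], [12.49, 139.97], [-82, 262], [0, 151.66], [-163.58, 163.58]. Speed limits (degrees/s): [159.86, 159.86, 180, 180, 180, 180].

### API

Orientations are given as a 3x3 rotation matrix whose columns are the frame's x, y, z axes.
In Python, from rig import bot gives the robot as it stands.
- The arm moves only by the tool play_rows, never from a script. Its argument "moves" is a list that holds one entry, the list of rows, each a list of 6 numbers: the shift along the tool's x, y, z in mm, then the turn, a rotation vector about the tool's x, y, z in rad. A call has 1 to 5 rows; each row shifts and turns the commanded pose from where the row before left it, along the tool's axes as they then stand; what a row does not reach is not made up. A row lasts 1/10 s, in which the tool goes at most 50 mm and 8.59 degrees, less where a joint would pass 70% of its speed; a pose out of reach is approached as far as the arm can. A call with a gripper value outside its range is refused whole. "fingers" is the opening, from -1 (shut) to 1 (fully open), set as the call begins (left out, the last holds). The fingers move at their own pace and stop on an object; the grip force is fixed at half the most. Time passes only in rows, so rows that do not move let the fingers close. It gives the time, the measured TCP pose, the force, the opening and the grip force at its end, in the units of the state.
- bot.read_state(): the state, without advancing time (a new reading comes with each control period).
- bot.capture(name): name is "scene" or "top" or "wrist"; returns a dict with "image" (400x640x3 uint8, blue, green, red), "fx", "fy", "cx", "cy" (pixels), "R" (3x3) and "t" (3): a world point X has camera coordinates R X + t. Camera axes: x right, y down, z forward; pixel columns grow to the right and rows downward; lengths in m; the calibration is good to about 2 mm. The wrist camera is an equidistant fisheye: a pixel r from the principal point sees the ray r / f radians off the axis. A picture is of the moment at which its call begins. There is no depth.
- bot.hand_in(): hands the job in; it is judged then, once.
Trained networks look in a picture, given as the dict that the camera call returned (one of the last four; its "shot" number tells which), for a name from the list of things; names that differ only in an ending like _2 or _b are one class to them, and where a whole thing is asked for, a point or a joint stands for the part that bears it (a point fixed in the world has none). Each returns a list of dicts, best first, with "confidence" (0 to 1); they miss things now and then, are a little off and sometimes report something else, mostly with a low value. They report only what shows in the picture. A call takes as long as a camera call. They do not tell look-alikes from the thing itself.
- bot.search_frame(picture, query): "centre" ([column, row] in pixels, amid what is visible of it).
- bot.silhouettes(picture, query): "pixels" (400x640 bool, what is visible of it) and "centre" ([column, row] in pixels, amid what is visible of it).
- bot.pinpoint(picture, query): "centre" ([column, row] in pixels: a listed point, or the origin of a listed thing).
The state is a dict: "time_s": time; "joint_positions": joint angles; "qvel": joint speeds; "tau": joint torques, N m; "position": TCP position; "tcp_rot": TCP orientation; "force": force on the tool from outside, world axes, zero at the start; "moment": the same for the moment, N m; "opening": opening from 0.0 (shut) to 1.0 (fully open); "grasp_force": force on a finger pad.
Only numpy, scipy, OpenCV 4.12 (cv2) and the standard library are available. Lean on these libraries where they do the work, as an engineer would, in place of code of your own. Each camera call takes 0.05 s, during which the arm holds its last target. There are 200 camera calls.

### The job

The labeller has stopped because its catch tray is full. Put everything from the tray into the clear tote, the cartons lying flat in one square column and the sample jars standing upright beside it; with the tray empty press the green start button right down so that the machine can go on, and finish with the blue lid fully seated on the tote. Leave the other things on the table where they are.

Things in the scene. Friction and masses are not known exactly. Their poses are not given: they have to be found in the camera images.
- labeller: Fixed bench labelling machine. Origin: on the table under the middle of its flat catch tray (310 x 230 mm in x, y; floor 12 mm above the table; lip 6 mm above that floor on three sides). The machine is on the tray's -y side: chute from y = -105 mm, white front housing 160 mm high and 340 wide at y = -165 to -315 mm, then a grey tower 340 mm high with a label reel on top.
- start (a joint): Green round start button, 28 mm across, on the top of the labeller's white front housing: its travel in m, 0 released, 0.006 fully pressed (about 4 N); springs back.
- start_top (a point): Centre of the top face of the green start button; pressed straight down.
- tote: Clear shallow tote, fixed, open at the top, outside 268 x 198 x 64 mm (x, y, z), walls and floor 4 mm. Origin: middle of its underside; x along its length. Room inside 260 x 190 mm, 60 mm deep (78 mm under the deep lid, so four cartons fit). The lid's handle point is 103 mm above this origin when the lid is fully seated.
- lid_grip (a point): Loose deep blue lid of the tote, 284 x 212 x 27 mm, 0.25 kg, right way up: middle of its black handle on top, a bar 16 mm thick in x, 90 long in y, 30 high. The point is 15 mm below the bar's top, 17 above the plate's top, 44 above the lid's underside. Hollow below; a 250 x 180 mm step, 5 mm deep, drops into the tote's mouth with 5 mm to spare all round. Fits either way round.
- carton0_mid (a point): Closed flat white carton with a grey-green band, 60 x 68 x 18 mm (x, y, z), about 70 g, rigid; point at its centre, z through its flat faces, up at the start. All cartons are alike; two to four of the four are there (None when absent).
- carton1_mid (a point): Closed flat white carton with a grey-green band, 60 x 68 x 18 mm (x, y, z), about 70 g, rigid; point at its centre, z through its flat faces, up at the start. All cartons are alike; two to four of the four are there (None when absent).
- carton2_mid (a point): Closed flat white carton with a grey-green band, 60 x 68 x 18 mm (x, y, z), about 70 g, rigid; point at its centre, z through its flat faces, up at the start. All cartons are alike; two to four of the four are there (None when absent).
- carton3_mid (a point): Closed flat white carton with a grey-green band, 60 x 68 x 18 mm (x, y, z), about 70 g, rigid; point at its centre, z through its flat faces, up at the start. All cartons are alike; two to four of the four are there (None when absent).
- jar0_mid (a point): Capped white sample jar, 50 mm in diameter, 54 mm tall, about 90 g; point at its centre, z along its axis, standing at the start.
- jar1_mid (a point): Capped white sample jar, 50 mm in diameter, 54 mm tall, about 90 g; point at its centre, z along its axis, standing at the start.
- sanitiser: Bystander: white bottle, 64 mm across, 170 mm tall; origin at its underside.
- basket: Bystander: white basket 110 x 200 x 65 mm with packets; origin at its underside.
- phone: Bystander: black telephone lying flat, 72 x 150 x 10 mm; origin at its underside.
Things that resemble listed ones, but are neither listed nor needed, are in the scene too. What is shaped like the part that bears carton2_mid but black or purple is not meant.

How it is judged:
By the outcome, as a careful person would: the job done as asked, in the order asked, and still so for the second after the job is handed in, with the robot touching nothing.
Of carton0, carton1, carton2, carton3 only 2 to 4 are there at a start; the rules pass over those that are not, and their reading is None.
At some moment in a run one of carton0, carton1, carton2, carton3 may be knocked a few centimetres aside while the robot is not near it.
It also fails if it takes over 210 s, if anything falls off the work surface, if the arm or the gripper's body presses on something with over 40 N, if the wrist force passes 120 N, or if a joint passes its speed limit or range.

## Working session

There is one attempt and no reset: what is moved stays moved. The work goes in short steps, Python scripts to look and compute and a tool call to move; the robot and the scene stay as the last step left them, time stands still between calls to the robot, and variables do not carry over. Pictures are saved under pics/ and viewed, at most 14 in all, crops included, and the job is handed in when it is done.

Besides the shell and the picture viewer there is one more tool, called after "Request:" as name([rows], argument=value, ...), one row to a line, values as JSON. play_rows: Moves the arm, as the interface text tells. Its arguments: {"type":"object","properties":{"moves":{"type":"array","items":{"type":"array","items":{"type":"array","items":{"type":"number"}}}},"fingers":{"type":"number"}},"required":["moves"]}

```bash
ls; mkdir -p pics
cat > h.py <<'E'
import numpy as np, cv2
from rig import bot
def ray(p,c):
    u=np.array([(c[0]-p["cx"])/p["fx"],(c[1]-p["cy"])/p["fy"]])
    if p.get("fish"):
        r=np.linalg.norm(u)+1e-12; d=np.r_[u/r*np.sin(r),np.cos(r)]
    else: d=np.r_[u,1]
    R=np.array(p["R"]);return -R.T@np.array(p["t"]), R.T@d
def cap(n):
    p=bot.capture(n)
    if n=="wrist":p["fish"]=1
    return p
def atz(p,c,z):
    o,d=ray(p,c); return o+d*(z-o[2])/d[2]
def tri(a,ca,b,cb):
    o1,d1=ray(a,ca);o2,d2=ray(b,cb)
    s=np.linalg.lstsq(np.c_[d1,-d2],o2-o1,rcond=None)[0]
    x,y=o1+d1*s[0],o2+d2*s[1]; return (x+y)/2,np.linalg.norm(x-y)
E
python3 - <<'E'
from h import *
np.set_printoptions(precision=3,suppress=True)
a=cap("scene");b=cap("top");w=cap("wrist")
for n,p in(("scene",a),("top",b),("wrist",w)): cv2.imwrite(f"pics/{n}0.png",p["image"]); print(n,ray(p,[320,200]),p.keys())
Z={"labeller":0,"start_top":None,"tote":0,"lid_grip":.044,"carton0_mid":.021,"jar0_mid":.039}
for q in Z:
    for n,p in(("scene",a),("top",b)):
        for r in bot.pinpoint(p,q): print(q,n,np.round(r["centre"]),round(r["confidence"],2),atz(p,r["centre"],Z[q] if Z[q] is not None else .165))
E
```

```text
pics
scene (array([ 1.281, -0.511,  1.014]), array([-0.596,  0.36 , -0.717])) dict_keys(['image', 'fx', 'fy', 'cx', 'cy', 'R', 't', 'shot'])
top (array([ 0.413, -0.056,  1.646]), array([ 0.084, -0.024, -0.996])) dict_keys(['image', 'fx', 'fy', 'cx', 'cy', 'R', 't', 'shot'])
wrist (array([ 0.293, -0.557,  0.383]), array([-0.281, -0.084, -0.956])) dict_keys(['image', 'fx', 'fy', 'cx', 'cy', 'R', 't', 'shot', 'fish'])
labeller scene [264. 248.] 0.67 [ 0.542 -0.286  0.   ]
labeller top [371. 203.] 0.66 [ 0.543 -0.278  0.   ]
labeller top [389. 177.] 0.36 [ 0.639 -0.342  0.   ]
start_top scene [193. 229.] 0.47 [ 0.493 -0.481  0.165]
start_top top [372. 206.] 0.58 [ 0.522 -0.257  0.165]
start_top top [442. 213.] 0.57 [ 0.504 -0.485  0.165]
tote scene [343. 212.] 0.61 [0.535 0.041 0.   ]
tote scene [239. 226.] 0.44 [ 0.405 -0.325  0.   ]
tote top [278. 208.] 0.8 [0.522 0.053 0.   ]
tote top [234. 147.] 0.33 [0.736 0.214 0.   ]
lid_grip scene [401. 175.] 0.82 [0.512 0.329 0.044]
lid_grip scene [270. 223.] 0.49 [ 0.485 -0.235  0.044]
lid_grip top [198. 210.] 0.69 [0.507 0.324 0.044]
carton0_mid scene [269. 223.] 0.75 [ 0.466 -0.229  0.021]
carton0_mid scene [262. 267.] 0.73 [ 0.623 -0.328  0.021]
carton0_mid top [385. 178.] 0.91 [ 0.632 -0.324  0.021]
jar0_mid scene [236. 225.] 0.52 [ 0.432 -0.341  0.039]
jar0_mid scene [401. 174.] 0.45 [0.507 0.338 0.039]
jar0_mid top [387. 228.] 0.46 [ 0.454 -0.329  0.039]
```

View pics/scene0.png

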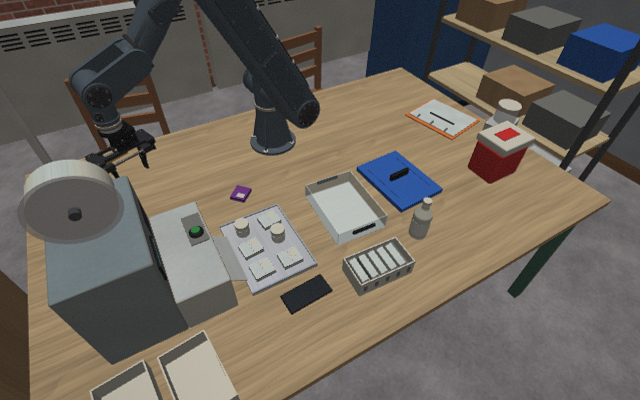

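View pics/top0.png

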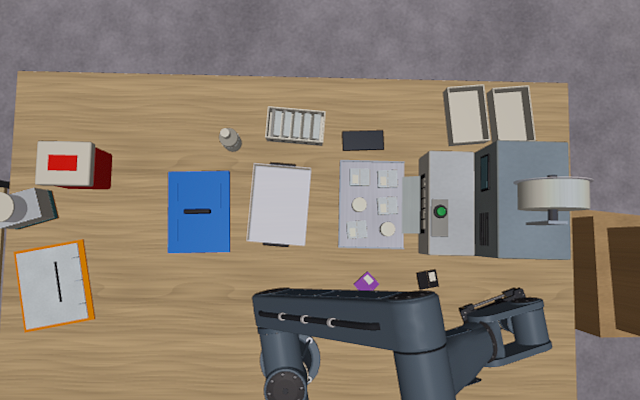

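Scene0: the tray (~265,248) holds white cartons at about (250,248), (262,267), (290,258), (269,218), and jars at (242,227), (278,232). The tote is at (345,208), the blue lid at (399,180), and the green button at (196,231).

Possible mix-ups, in top0: purple box (367,282) and black box (428,279) are carton decoys. The bins at (466,115) and (511,115) look like totes. The red tub at (72,163), the bottle/cup at (8,208) and the notepad at (55,283) look like the jars or lid. I want the white things in the tray, about (340–405, 160–248).

Run:
```python
from h import *
np.set_printoptions(precision=3,suppress=True)
s=bot.read_state(); print(s["position"],s["tcp_rot"])
im=cv2.imread("pics/top0.png")[145:260,330:460]
cv2.imwrite("pics/crop0.png",cv2.resize(im,None,fx=5,fy=5,interpolation=cv2.INTER_CUBIC))
b=cap("top")
for q in("carton0_mid","jar0_mid"):
    for r in bot.silhouettes(b,q): print(q,np.round(r["centre"]),r["confidence"],r["pixels"].sum())
```

```text
[ 0.218 -0.586  0.237] [[ 0.937  0.348  0.   ]
 [ 0.348 -0.937 -0.   ]
 [ 0.     0.    -1.   ]]
jar0_mid [386. 229.] 0.63 189
```

View pics/crop0.png

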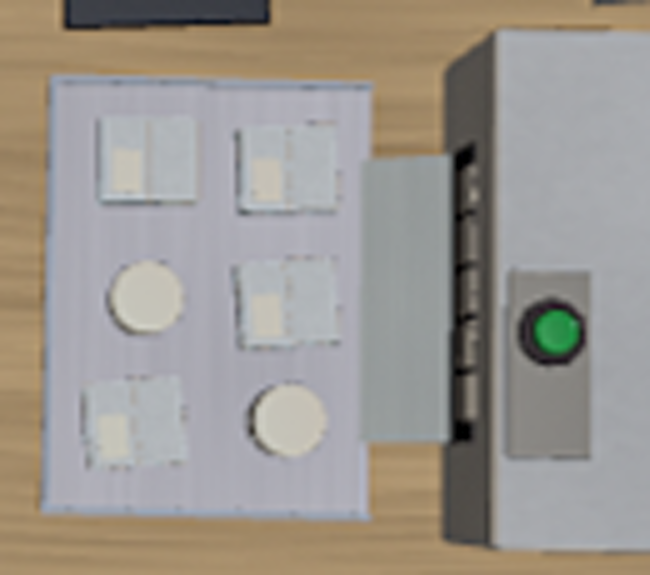

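The tray holds four cartons, at crop0 (147,160), (288,168), (287,302) and (135,420), and two jars, at (146,297) and (290,420). The long side of each carton runs along world y. I'll move above the tray with the jaws closing along world x.

Request:
play_rows([
  [[21,-28,-15,0,0,0],[21,-28,-15,0,0,0],[21,-28,-15,0,0,0],[21,-28,-15,0,0,0]],
])

```text
time_s: 1.3
position: [0.2577, -0.4503, 0.297]
tcp_rot: [[0.938, 0.348, 0.0], [0.348, -0.938, 0.0], [0.0, -0.0, -1.0]]
force: [1.2, -1.0, 0.0]
opening: 0.999
grasp_force: 0.0
```

Request:
play_rows([
  [[21,-28,-15,0,0,0],[21,-28,-15,0,0,0],[21,-28,-15,0,0,0],[21,-28,-15,0,0,0]],
])

```text
time_s: 1.7
position: [0.2974, -0.3159, 0.3573]
tcp_rot: [[0.937, 0.348, 0.0], [0.348, -0.937, -0.0], [0.0, 0.0, -1.0]]
force: [0.4, 0.4, 0.4]
opening: 1.0
grasp_force: 0.0
```

Request:
play_rows([
  [[0,0,0,0,0,-0.135],[0,0,0,0,0,-0.135],[0,0,0,0,0,-0.135],[0,0,0,0,0,-0.135],[0,0,0,0,0,-0.135]],
])

```text
time_s: 2.2
position: [0.2972, -0.3172, 0.3567]
tcp_rot: [[0.509, 0.861, 0.0], [0.861, -0.509, -0.0], [-0.0, 0.0, -1.0]]
force: [-0.7, 0.1, 0.4]
opening: 0.999
grasp_force: 0.0
```

Request:
play_rows([
  [[0,0,0,0,0,-0.135],[0,0,0,0,0,-0.135],[0,0,0,0,0,-0.135],[0,0,0,0,0,-0.135]],
])

```text
time_s: 2.6
position: [0.2971, -0.3172, 0.3567]
tcp_rot: [[-0.006, 1.0, 0.0], [1.0, 0.006, -0.0], [-0.0, 0.0, -1.0]]
force: [0.1, -0.3, 0.1]
opening: 0.999
grasp_force: 0.0
```

Request:
play_rows([
  [[7,35,0,0,0,0],[7,35,0,0,0,0],[7,35,0,0,0,0],[7,35,0,0,0,0],[7,35,0,0,0,0]],
])

```text
time_s: 3.1
position: [0.4735, -0.2819, 0.3567]
tcp_rot: [[-0.0, 1.0, 0.0], [1.0, 0.0, -0.0], [-0.0, 0.0, -1.0]]
force: [0.3, -1.3, -0.2]
opening: 0.994
grasp_force: 0.0
```

Request:
play_rows([
  [[0,0,0,0,0,0],[0,0,0,0,0,0]],
])

```text
time_s: 3.3
position: [0.4723, -0.2819, 0.3561]
tcp_rot: [[-0.002, 1.0, -0.001], [1.0, 0.002, 0.0], [0.0, -0.001, -1.0]]
force: [0.7, -0.3, -0.3]
opening: 1.001
grasp_force: 0.0
```

```bash
cat >> h.py <<'E'
def rects(p,q,z,cmin=.3):
    out=[]
    for r in bot.silhouettes(p,q):
        if r["confidence"]<cmin: continue
        c=max(cv2.findContours(r["pixels"].astype(np.uint8),0,1)[0],key=cv2.contourArea)[:,0]
        w=np.array([atz(p,x,z)[:2] for x in c],np.float32)*1000
        (cx,cy),(a,b),t=cv2.minAreaRect(w)
        if a>b: a,b,t=b,a,t+90   # t: angle of short side
        t=(t+90)%180-90
        out.append((np.round([cx,cy,a,b,t],1),round(r["confidence"],2),np.round(r["centre"])))
    return out
E
python3 - <<'E'
from h import *
np.set_printoptions(precision=3,suppress=True)
w=cap("wrist"); cv2.imwrite("pics/w1.png",w["image"])
for q,z in(("carton0_mid",.03),("jar0_mid",.066)):
    for r in rects(w,q,z): print(q,*r)
    for r in bot.pinpoint(w,q): print(q,np.round(r["centre"]),round(r["confidence"],2),atz(w,r["centre"],z-.009 if q[0]=="c" else .039))
E
```

```text
carton0_mid [ 625.8 -329.    63.9   72.8    3.8] 0.96 [417. 188.]
carton0_mid [ 629.2 -232.1   64.8   67.     0.2] 0.75 [425. 130.]
carton0_mid [416. 190.] 0.65 [ 0.623 -0.329  0.021]
jar0_mid [ 450.5 -320.7   46.5   57.9   -5.3] 0.7 [308. 192.]
jar0_mid [ 517.1 -315.9  303.6  306.7   89.3] 0.69 [345. 202.]
jar0_mid [311. 192.] 0.84 [ 0.449 -0.329  0.039]
```

View pics/w1.png

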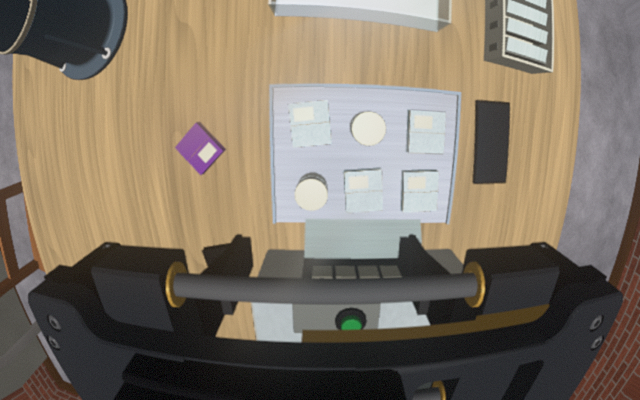

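w1 shows the tray from above. Cartons are at (310,123), (427,131), (364,190) and (420,190), jars at (368,127) and (311,192). The purple decoy is outside the tray at (200,148). The networks miss some cartons, so I'll rectify the view and segment by colour.

```bash
cat >> h.py <<'E'
def proj(p,X):
    c=X@np.array(p["R"]).T+np.array(p["t"]); r=np.hypot(c[...,0],c[...,1])
    k=np.arctan2(r,c[...,2])/(r+1e-12) if p.get("fish") else 1/c[...,2]
    return (c[...,0]*k*p["fx"]+p["cx"]).astype(np.float32),(c[...,1]*k*p["fy"]+p["cy"]).astype(np.float32)
def rect(p,x0,x1,y0,y1,z,s=2):  # s px/mm; column ~ x, row ~ y (mm)
    X,Y=np.meshgrid(np.arange(x0,x1,1/s),np.arange(y0,y1,1/s))
    u,v=proj(p,np.stack([X,Y,0*X+z*1000],-1)/1000)
    return cv2.remap(p["image"],u,v,cv2.INTER_LINEAR)
def blobs(p,x0,x1,y0,y1,z,tau=None,amin=1500,s=2):
    im=cv2.GaussianBlur(rect(p,x0,x1,y0,y1,z,s),(5,5),0)
    a=cv2.cvtColor(im,cv2.COLOR_BGR2LAB)[...,2]
    t,m=cv2.threshold(a,tau or 0,255,0 if tau else cv2.THRESH_OTSU)
    m=cv2.morphologyEx(m,cv2.MORPH_OPEN,np.ones((9,9)))
    m=cv2.morphologyEx(m,cv2.MORPH_CLOSE,np.ones((9,9)))
    o=[]
    for c in cv2.findContours(m,0,1)[0]:
        if cv2.contourArea(c)<amin*s*s: continue
        (cx,cy),(w,h),t_=cv2.minAreaRect(c)
        if w>h: w,h,t_=h,w,t_+90
        o.append(np.round([x0+cx/s,y0+cy/s,w/s,h/s,(t_+90)%180-90,cv2.contourArea(c)/s/s],1))
    return o,im,m,t
E
python3 - <<'E'
from h import *
np.set_printoptions(precision=3,suppress=True)
w=cap("wrist")
for z in(.03,.066):
    o,im,m,t=blobs(w,395,695,-395,-175,z); print(z,t,*o,sep="\n")
    if z==.03: cv2.imwrite("pics/r1.png",np.hstack([im,cv2.cvtColor(m,8)])[:, :])
t=cap("top"); s=cap("scene")
for q,zz in(("tote",0),("lid_grip",.044),("start_top",.165)):
    x=[ [r for r in bot.pinpoint(p,q)][:2] for p in(t,s)]
    print(q,[np.round(atz(p,r["centre"],zz),3) for p,l in zip((t,s),x) for r in l], [np.round(tri(t,i["centre"],s,j["centre"])[0],3) for i in x[0] for j in x[1] if tri(t,i["centre"],s,j["centre"])[1]<.02])
E
python3 -c "
import cv2;i=cv2.imread('pics/r1.png');cv2.imwrite('pics/r1s.png',cv2.resize(i,None,fx=.65,fy=.65))"
```

```text
0.03
131.0
[ 536.5 -230.    51.    53.   -90.  2140.1]
[ 448.2 -334.5   51.5   53.     0.  2177.9]
[ 663.  -285.2   63.   219.5    0.  2327. ]
0.066
138.0
[ 657.5 -285.2   74.   219.5    0.  6316.8]
tote [array([0.53 , 0.049, 0.   ]), array([0.529, 0.046, 0.   ]), array([ 0.335, -0.468,  0.   ])] [array([ 0.529,  0.048, -0.001])]
lid_grip [array([0.507, 0.323, 0.044]), array([ 0.53 , -0.333,  0.044]), array([0.513, 0.317, 0.044])] [array([0.507, 0.324, 0.036])]
start_top [array([ 0.508, -0.474,  0.165]), array([ 0.49 , -0.469,  0.165])] [array([ 0.507, -0.469,  0.183])]
```

View pics/r1s.png

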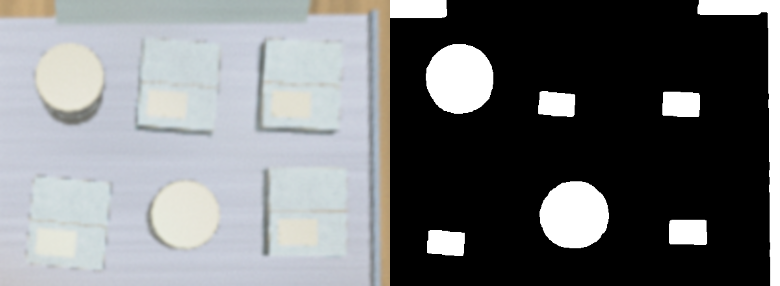

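```bash
sed -i 's/a=cv2.cvtColor(im,cv2.COLOR_BGR2LAB)\[...,2\]/L=cv2.cvtColor(im,cv2.COLOR_BGR2LAB); a=L[...,2] if jar else 255-L[...,1]/; s/amin=1500,s=2)/amin=1500,s=2,jar=0)/' h.py
cat >> h.py <<'E'
def tray(p,x=(400,680),y=(-380,-175)):
    o,im,m,t=blobs(p,*x,*y,.03); print("cartons",t,*[r for r in o if r[2]<75 and r[3]<85],sep="\n")
    o=blobs(p,*x,*y,.066,131,jar=1)[0]; print("jars",*[r for r in o if abs(r[2]-50)<6],sep="\n")
    return im,m
E
python3 - <<'E'
from h import *
w=cap("wrist"); im,m=tray(w); cv2.imwrite("pics/r2.png",np.hstack([im,cv2.cvtColor(m,8)]))
E
```

```text
cartons
128.0
[ 447.9 -223.8   59.9   67.2    5.2 3851. ]
[ 629.5 -232.2   63.    67.5    0.  4043.6]
[ 6.2510e+02 -3.2850e+02  6.3500e+01  7.1500e+01  2.4000e+00  4.2858e+03]
[ 531.6 -328.6   60.4   71.7    5.1 4105.1]
jars
[ 531.8 -227.8   47.5   48.5  -90.  1822. ]
[ 450.  -324.5   47.    48.     0.  1837.6]
```

Request:
play_rows([
  [[40,10,0,0,0,0],[40,10,0,0,0,0],[40,10,0,0,0,0],[40,10,0,0,0,0],[40,10,0,0,0,0]],
])

```text
time_s: 4.55
position: [0.5224, -0.0808, 0.3567]
tcp_rot: [[0.0, 1.0, 0.0], [1.0, -0.0, -0.0], [-0.0, 0.0, -1.0]]
force: [0.5, -0.2, -0.4]
opening: 0.999
grasp_force: 0.0
```

Request:
play_rows([
  [[40,5,0,0,0,0],[40,5,0,0,0,0],[0,0,0,0,0,0]],
], fingers=0.65)

```text
time_s: 4.85
position: [0.5321, 0.0022, 0.3566]
tcp_rot: [[-0.006, 1.0, 0.0], [1.0, 0.006, 0.002], [0.002, 0.0, -1.0]]
force: [-0.4, -1.0, 0.3]
opening: 0.851
grasp_force: 0.0
```

Run:
```python
from h import *
w=cap("wrist"); print(bot.read_state()["position"],bot.read_state()["opening"])
im=rect(w,370,700,-80,180,.064,2)
for k in range(0,im.shape[1],100): cv2.line(im,(k,0),(k,8),(0,0,255),2)
for k in range(0,im.shape[0],100): cv2.line(im,(0,k),(8,k),(0,0,255),2)
cv2.imwrite("pics/t1.png",im); cv2.imwrite("pics/w2.png",w["image"])
print(bot.pinpoint(w,"tote")[:1],[atz(w,r["centre"],0) for r in bot.pinpoint(w,"tote")[:1]])
```

```text
[ 5.32142990e-01 -1.23703041e-04  3.56589470e-01] 0.8437600640220556
[{'centre': [318.8, 131.4], 'confidence': 0.92}] [array([0.52078863, 0.04656129, 0.        ])]
```

View pics/t1.png

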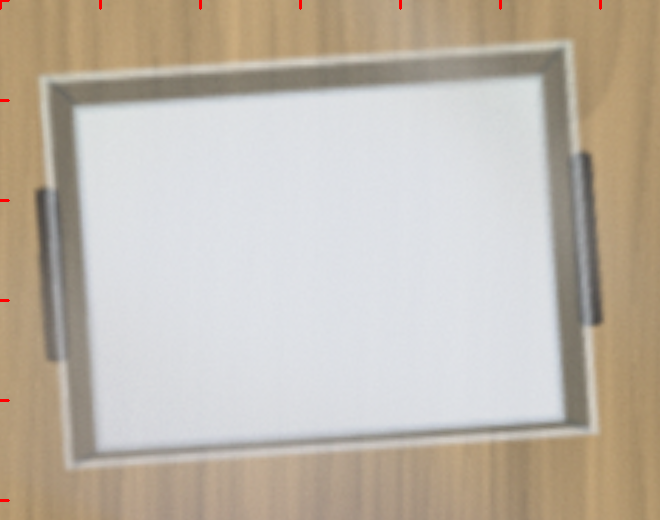

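t1 is the tote rectified at rim height. Its rim corners are at (40,75), (572,41), (597,433) and (68,468), which is 266×197 mm and agrees with the sizes given. The centre is (0.530, 0.047), turned −3.8°. Next is the first carton, at (0.448, −0.224), turned 5°.

Request:
play_rows([
  [[-37,-14,0,0,0,0],[-37,-14,0,0,0,0],[-37,-14,0,0,0,0],[-37,-14,0,0,0,0],[-37,-14,0,0,0,0]],
])

```text
time_s: 5.5
position: [0.4608, -0.1904, 0.3567]
tcp_rot: [[0.003, 1.0, 0.0], [1.0, -0.003, -0.001], [-0.001, 0.0, -1.0]]
force: [0.9, -0.4, -0.5]
opening: 0.823
grasp_force: 0.0
```

Request:
play_rows([
  [[-37,-14,0,0,0,0],[-2,0,0,0,0,-0.09],[0,0,40,0,0,0],[0,0,40,0,0,0],[0,0,40,0,0,0]],
])

```text
time_s: 6.0
position: [0.4475, -0.2285, 0.2358]
tcp_rot: [[-0.087, 0.996, 0.001], [0.996, 0.087, -0.002], [-0.002, 0.001, -1.0]]
force: [-0.4, -1.2, 0.1]
opening: 0.826
grasp_force: 0.0
```

Request:
play_rows([
  [[0,0,40,0,0,0],[0,0,40,0,0,0],[0,0,40,0,0,0],[0,0,0,0,0,0]],
])

```text
time_s: 6.4
position: [0.4446, -0.2256, 0.1122]
tcp_rot: [[-0.087, 0.996, -0.009], [0.996, 0.087, 0.007], [0.008, -0.008, -1.0]]
force: [-1.1, 0.6, 0.2]
opening: 0.826
grasp_force: 0.0
```

Run:
```python
from h import *
w=cap("wrist"); print(bot.read_state()["position"])
cv2.imwrite("pics/w3.png",w["image"])
tray(w)
```

```text
[ 0.44625788 -0.22660728  0.11470669]
cartons
127.0
[ 625.8 -222.8   56.5   71.5  -90.  3454.4]
[ 447.3 -222.    60.3   72.1    5.2 4207.2]
[ 539.  -232.5   58.    72.8   45.  3025.8]
jars
[ 543.1 -241.6   48.    87.8   39.5 2025. ]
```

View pics/w3.png

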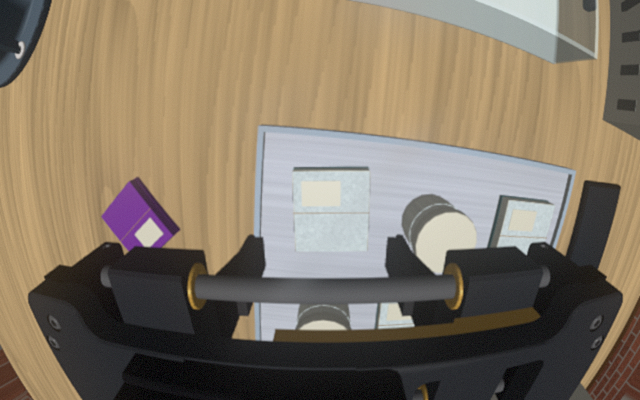

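w3: the carton is between the open fingers at (331,210), with its angle matched and clear of the jar at (445,230). I'll go down and grip.

Request:
play_rows([
  [[2,1,30,0,0,0],[0,0,30,0,0,0],[0,0,18,0,0,0],[0,0,7,0,0,0],[0,0,0,0,0,0]],
])

```text
time_s: 6.95
position: [0.4497, -0.2254, 0.0326]
tcp_rot: [[-0.089, 0.996, 0.002], [0.996, 0.089, -0.001], [-0.001, 0.001, -1.0]]
force: [1.1, -0.3, -0.0]
opening: 0.823
grasp_force: 0.0
```

Request:
play_rows([
  [[0,0,0,0,0,0],[0,0,0,0,0,0],[0,0,0,0,0,0],[0,0,0,0,0,0],[0,0,0,0,0,0]],
], fingers=-1)

```text
time_s: 7.45
position: [0.4497, -0.2249, 0.0329]
tcp_rot: [[-0.09, 0.996, 0.002], [0.996, 0.09, -0.002], [-0.002, 0.002, -1.0]]
force: [-0.6, 0.5, 7.1]
opening: 0.686
grasp_force: 30.0
```

Request:
play_rows([
  [[0,0,0,0,0,0],[0,0,0,0,0,0],[0,0,-20,0,0,0],[0,0,-40,0,0,0],[0,0,-40,0,0,0]],
])

```text
time_s: 7.95
position: [0.4484, -0.2237, 0.1324]
tcp_rot: [[-0.09, 0.996, -0.002], [0.996, 0.09, 0.001], [0.001, -0.001, -1.0]]
force: [1.3, -0.4, -1.9]
opening: 0.687
grasp_force: 30.0
```

Request:
play_rows([
  [[0,0,-40,0,0,0],[0,0,0,0,0,0],[0,0,0,0,0,0]],
])

```text
time_s: 8.25
position: [0.4493, -0.2244, 0.1727]
tcp_rot: [[-0.09, 0.996, 0.002], [0.996, 0.09, -0.002], [-0.002, 0.002, -1.0]]
force: [1.1, -0.4, -0.3]
opening: 0.684
grasp_force: 30.0
```

Request:
play_rows([
  [[0,0,0,0,0,0.078],[0,0,0,0,0,0.078],[39.5,1,0,0,0,0],[39.5,1,0,0,0,0],[39.5,1,0,0,0,0]],
])

```text
time_s: 8.75
position: [0.4583, -0.1046, 0.1697]
tcp_rot: [[0.068, 0.998, -0.004], [0.998, -0.068, 0.002], [0.002, -0.004, -1.0]]
force: [0.6, -0.4, -0.9]
opening: 0.685
grasp_force: 30.0
```

Request:
play_rows([
  [[39.5,1,0,0,0,0],[39.5,1,0,0,0,0],[39.5,1,0,0,0,0],[39.5,1,0,0,0,0],[0,0,0,0,0,0]],
])

```text
time_s: 9.25
position: [0.4723, 0.0553, 0.1698]
tcp_rot: [[0.06, 0.998, -0.005], [0.998, -0.06, 0.002], [0.002, -0.005, -1.0]]
force: [-0.3, 0.6, -0.5]
opening: 0.685
grasp_force: 30.0
```

Request:
play_rows([
  [[0,0,40,0,0,0],[0,0,40,0,0,0],[0,0,20,0,0,0],[0,0,20,0,0,0],[0,0,0,0,0,0]],
])

```text
time_s: 9.75
position: [0.4713, 0.0508, 0.0483]
tcp_rot: [[0.067, 0.998, -0.008], [0.998, -0.067, 0.001], [0.0, -0.008, -1.0]]
force: [-0.4, 0.6, 0.2]
opening: 0.684
grasp_force: 30.0
```

Request:
play_rows([
  [[0,0,0,0,0,0],[0,0,0,0,0,0]],
])

```text
time_s: 9.95
position: [0.4745, 0.0508, 0.052]
tcp_rot: [[0.066, 0.998, 0.001], [0.998, -0.066, -0.0], [-0.0, 0.001, -1.0]]
force: [-0.6, 0.9, -1.1]
opening: 0.684
grasp_force: 30.0
```

Request:
play_rows([
  [[0,0,15,0,0,0],[0,0,9,0,0,0],[0,0,3,0,0,0],[0,0,0,0,0,0],[0,0,0,0,0,0]],
])

```text
time_s: 10.45
position: [0.4745, 0.0512, 0.025]
tcp_rot: [[0.066, 0.998, 0.001], [0.998, -0.066, -0.0], [-0.0, 0.001, -1.0]]
force: [0.4, -0.8, -1.0]
opening: 0.689
grasp_force: 30.0
```

Request:
play_rows([
  [[0,0,0,0,0,0],[0,0,0,0,0,0],[0,0,0,0,0,0],[0,0,-15,0,0,0],[0,0,-40,0,0,0]],
], fingers=0.65)

```text
time_s: 10.95
position: [0.4722, 0.0513, 0.0778]
tcp_rot: [[0.066, 0.998, -0.007], [0.998, -0.066, 0.001], [0.0, -0.007, -1.0]]
force: [0.7, 0.8, 0.4]
opening: 0.819
grasp_force: 0.0
```

Request:
play_rows([
  [[0,0,-45,0,0,0],[0,0,-45,0,0,0],[0,0,0,0,0,0],[0,0,0,0,0,0]],
])

```text
time_s: 11.35
position: [0.4746, 0.0512, 0.1706]
tcp_rot: [[0.066, 0.998, 0.003], [0.998, -0.066, -0.0], [-0.0, 0.003, -1.0]]
force: [-0.2, 0.1, 0.9]
opening: 0.821
grasp_force: 0.0
```

```bash
cat >> h.py <<'E'
A=np.radians(-3.8); C=np.array([529.6,47.1]); EX=np.array([np.cos(A),np.sin(A)]); EY=np.array([-EX[1],EX[0]])
def to_tool(tgt):  # world target mm (3) -> tool shifts from the present pose
    s=bot.read_state(); R=np.array(s["tcp_rot"]); d=np.array(tgt)-1000*np.array(s["position"])
    print("pos",np.round(s["position"],4),"ang",np.round(np.degrees(np.arctan2(R[1,1],R[0,1])),2),"shift",np.round(R.T@d,1))
E
python3 - <<'E'
from h import *
w=cap("wrist"); to_tool([474.7,50.7,25])
o,im,m,t=blobs(w,395,660,-60,155,.022,132); print(t,*o)
cv2.imwrite("pics/t2.png",np.hstack([im,cv2.cvtColor(m,8)])[::1,::1])
E
```

```text
pos [0.4736 0.0513 0.1694] ang -3.78 shift [ -0.5   1.2 144.4]
132.0
```

View pics/t2.png

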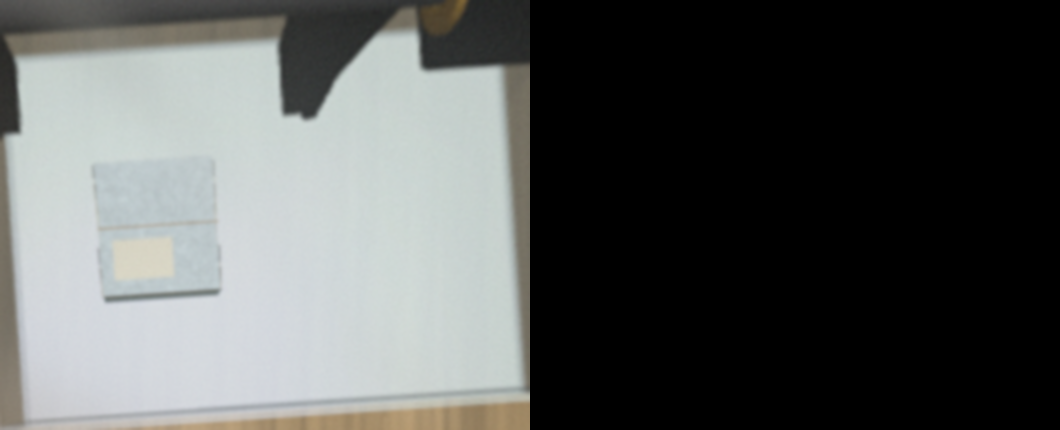

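t2: the first carton is in the tote with corners at (94,163), (214,156), (220,291) and (104,297), which puts its centre at about (0.474, 0.053), lying flat and square to the tote. The second carton is at (0.532, −0.328).

Request:
play_rows([
  [[-37.3,8.2,0,0,0,0],[-37.3,8.2,0,0,0,0],[-37.3,8.2,0,0,0,0],[-37.3,8.2,0,0,0,0],[-37.3,8.2,0,0,0,0]],
])

```text
time_s: 11.9
position: [0.5015, -0.1385, 0.1672]
tcp_rot: [[0.066, 0.998, -0.005], [0.998, -0.066, 0.003], [0.002, -0.005, -1.0]]
force: [0.5, -0.1, -0.0]
opening: 0.826
grasp_force: 0.0
```

Request:
play_rows([
  [[-37.3,8.2,0,0,0,0],[-37.3,8.2,0,0,0,0],[-37.3,8.2,0,0,0,0],[-37.3,8.2,0,0,0,0],[-37.3,8.2,0,0,0,0]],
])

```text
time_s: 12.4
position: [0.5302, -0.3271, 0.1665]
tcp_rot: [[0.066, 0.998, -0.004], [0.998, -0.066, 0.004], [0.003, -0.004, -1.0]]
force: [0.9, 0.6, -0.4]
opening: 0.83
grasp_force: 0.0
```

Request:
play_rows([
  [[0,0,0,0,0,-0.078],[0,0,0,0,0,-0.077],[0,0,30,0,0,0],[0,0,25,0,0,0],[0,0,0,0,0,0]],
])

```text
time_s: 12.9
position: [0.5279, -0.3236, 0.1086]
tcp_rot: [[-0.088, 0.996, -0.01], [0.996, 0.089, 0.009], [0.009, -0.009, -1.0]]
force: [-0.4, 0.0, 0.4]
opening: 0.825
grasp_force: 0.0
```

Request:
play_rows([
  [[0,0,0,0,0,0],[0,0,0,0,0,0]],
])

```text
time_s: 13.1
position: [0.5318, -0.3267, 0.1148]
tcp_rot: [[-0.089, 0.996, 0.0], [0.996, 0.089, -0.0], [-0.0, 0.0, -1.0]]
force: [0.8, 0.3, 0.5]
opening: 0.822
grasp_force: 0.0
```

```bash
cat >> h.py <<'E'
def close(n,cx,cy,z=.03,h=48):
    w=cap("wrist"); im=rect(w,cx-h,cx+h,cy-h,cy+h,z,4); cv2.imwrite(f"pics/{n}.png",im)
    o=blobs(w,cx-h,cx+h,cy-h,cy+h,z)[0]; print(*o,sep="\n"); 
    for r in bot.pinpoint(w,"carton0_mid"): print(np.round(atz(w,r["centre"],z-.009)*1000,1),round(r["confidence"],2))
    to_tool([cx,cy,29]); return w
E
python3 - <<'E'
from h import *
close("c2",531.6,-328.6)
E
```

```text
[ 532.6 -328.8   59.    70.4    4.6 3901.6]
[ 625.2 -330.6   21. ] 0.61
[ 748.  -246.1   21. ] 0.5
pos [ 0.5321 -0.3269  0.1156] ang 5.11 shift [-1.5 -0.8 86.6]
```

View pics/c2.png

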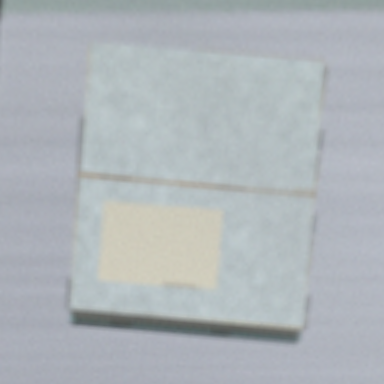

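c2: the carton's corners are at (88,44), (325,62), (302,328) and (71,314), so its centre is (0.5327, −0.3298) at about 5°. Grip, lift and carry.

Request:
play_rows([
  [[-3,0.5,30,0,0,0],[0,0,30,0,0,0],[0,0,18,0,0,0],[0,0,5,0,0,0],[0,0,0,0,0,0]],
])

```text
time_s: 13.7
position: [0.5324, -0.3294, 0.0317]
tcp_rot: [[-0.089, 0.996, 0.0], [0.996, 0.089, -0.0], [-0.0, 0.0, -1.0]]
force: [-1.0, -0.9, 1.1]
opening: 0.826
grasp_force: 0.0
```

Request:
play_rows([
  [[0,0,0,0,0,0],[0,0,0,0,0,0],[0,0,0,0,0,0],[0,0,0,0,0,0],[0,0,0,0,0,0]],
], fingers=-1)

```text
time_s: 14.2
position: [0.5331, -0.3301, 0.033]
tcp_rot: [[-0.089, 0.996, 0.002], [0.996, 0.089, -0.002], [-0.002, 0.002, -1.0]]
force: [0.9, 0.6, 5.6]
opening: 0.681
grasp_force: 30.0
```

Request:
play_rows([
  [[0,0,0,0,0,0],[0,0,-20,0,0,0],[0,0,-40,0,0,0],[0,0,-40,0,0,0],[0,0,-40,0,0,0]],
])

```text
time_s: 14.7
position: [0.5317, -0.3289, 0.1726]
tcp_rot: [[-0.089, 0.996, -0.001], [0.996, 0.089, 0.001], [0.001, -0.001, -1.0]]
force: [0.9, -0.4, -1.0]
opening: 0.682
grasp_force: 30.0
```

Request:
play_rows([
  [[0,0,0,0,0,0.078],[0,0,0,0,0,0.077],[37.8,-8.3,0,0,0,0],[37.8,-8.3,0,0,0,0],[37.8,-8.3,0,0,0,0]],
])

```text
time_s: 15.2
position: [0.514, -0.2134, 0.1714]
tcp_rot: [[0.067, 0.998, -0.0], [0.998, -0.067, 0.0], [0.0, -0.001, -1.0]]
force: [0.8, 0.6, -0.2]
opening: 0.689
grasp_force: 30.0
```

Request:
play_rows([
  [[37.8,-8.3,0,0,0,0],[37.8,-8.3,0,0,0,0],[37.8,-8.3,0,0,0,0],[37.8,-8.3,0,0,0,0],[37.8,-8.3,0,0,0,0]],
])

```text
time_s: 15.7
position: [0.4851, -0.0217, 0.1716]
tcp_rot: [[0.066, 0.998, -0.0], [0.998, -0.066, 0.0], [0.0, -0.0, -1.0]]
force: [0.4, 0.6, -1.1]
opening: 0.682
grasp_force: 30.0
```

Request:
play_rows([
  [[37.8,-8.3,0,0,0,0],[37.8,-8.3,0,0,0,0],[0,0,0,0,0,0],[0,0,0,0,0,0],[0,0,0,0,0,0]],
])

```text
time_s: 16.2
position: [0.4748, 0.0525, 0.1716]
tcp_rot: [[0.066, 0.998, 0.001], [0.998, -0.066, -0.0], [-0.0, 0.001, -1.0]]
force: [0.6, 0.6, -0.2]
opening: 0.685
grasp_force: 30.0
```

Run:
```python
from h import *
to_tool([474.7,53.2,43])
```

```text
pos [0.4748 0.0525 0.1716] ang -3.81 shift [  0.7  -0.2 128.6]
```

Request:
play_rows([
  [[0.7,0,40,0,0,0],[0,0,40,0,0,0],[0,0,30,0,0,0],[0,0,12,0,0,0],[0,0,0,0,0,0]],
])

```text
time_s: 16.7
position: [0.4739, 0.053, 0.0482]
tcp_rot: [[0.068, 0.998, -0.003], [0.998, -0.068, 0.0], [0.0, -0.003, -1.0]]
force: [0.2, 0.5, -0.4]
opening: 0.685
grasp_force: 30.0
```

Request:
play_rows([
  [[0,0,0,0,0,0],[0,0,4,0,0,0],[0,0,2,0,0,0],[0,0,0,0,0,0],[0,0,0,0,0,0]],
])

```text
time_s: 17.2
position: [0.4746, 0.0541, 0.044]
tcp_rot: [[0.066, 0.998, 0.001], [0.998, -0.066, -0.0], [-0.0, 0.001, -1.0]]
force: [0.0, 0.3, -0.5]
opening: 0.687
grasp_force: 30.0
```

Request:
play_rows([
  [[0,0,0,0,0,0],[0,0,0,0,0,0],[0,0,0,0,0,0],[0,0,-20,0,0,0],[0,0,-40,0,0,0]],
], fingers=0.65)

```text
time_s: 17.7
position: [0.4724, 0.0541, 0.1021]
tcp_rot: [[0.066, 0.998, -0.007], [0.998, -0.066, 0.001], [0.0, -0.007, -1.0]]
force: [1.1, -0.2, 0.2]
opening: 0.822
grasp_force: 0.0
```

Request:
play_rows([
  [[0,0,-40,0,0,0],[0,0,-28,0,0,0],[0,0,0,0,0,0],[0,0,0,0,0,0],[0,0,0,0,0,0]],
])

```text
time_s: 18.2
position: [0.4733, 0.0541, 0.1705]
tcp_rot: [[0.066, 0.998, -0.003], [0.998, -0.066, 0.0], [0.0, -0.003, -1.0]]
force: [-0.1, 0.4, 0.3]
opening: 0.825
grasp_force: 0.0
```

```bash
cat >> h.py <<'E'
def col(n,z):
    w=cap("wrist"); to_tool([474.7,53.2,171]); cv2.imwrite(f"pics/{n}.png",rect(w,424,524,3,103,z,4)); return w
E
python3 - <<'E'
from h import *
w=col("t3",.04)
E
```

```text
pos [0.4732 0.0541 0.1702] ang -3.79 shift [-0.8  1.5 -0.8]
```

View pics/t3.png

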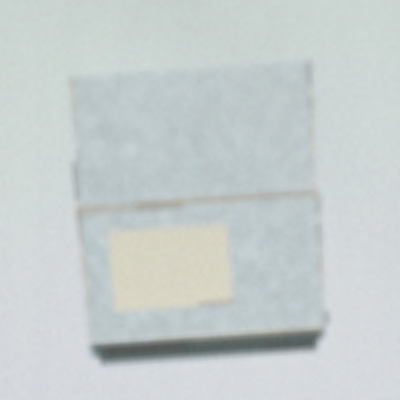

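t3: the second carton lies on the first. Its top corners are at (70,77), (311,61), (325,330) and (91,345), so its centre is (0.474, 0.054), in line within about 1 mm. On to the third carton.

Request:
play_rows([
  [[-37.3,17.6,0,0,0,0],[-37.3,17.6,0,0,0,0],[-37.3,17.6,0,0,0,0],[-37.3,17.6,0,0,0,0],[-37.3,17.6,0,0,0,0]],
])

```text
time_s: 18.75
position: [0.5494, -0.1392, 0.1696]
tcp_rot: [[0.066, 0.998, -0.003], [0.998, -0.066, 0.002], [0.001, -0.003, -1.0]]
force: [1.0, -0.1, -0.9]
opening: 0.825
grasp_force: 0.0
```

Request:
play_rows([
  [[-37.3,17.6,0,0,0,0],[-37.3,17.6,0,0,0,0],[-37.3,17.6,0,0,0,0],[-37.3,17.6,0,0,0,0],[-37.3,17.6,0,0,0,0]],
])

```text
time_s: 19.25
position: [0.6249, -0.3309, 0.1689]
tcp_rot: [[0.066, 0.998, -0.003], [0.998, -0.066, 0.003], [0.002, -0.003, -1.0]]
force: [0.0, 0.8, 0.0]
opening: 0.826
grasp_force: 0.0
```

Request:
play_rows([
  [[0,0,0,0,0,-0.054],[0,0,0,0,0,-0.054],[0,0,30,0,0,0],[0,0,25,0,0,0],[0,0,0,0,0,0]],
])

```text
time_s: 19.75
position: [0.6218, -0.3274, 0.11]
tcp_rot: [[-0.042, 0.999, -0.01], [0.999, 0.042, 0.008], [0.008, -0.01, -1.0]]
force: [-0.3, 0.7, -0.5]
opening: 0.822
grasp_force: 0.0
```

Request:
play_rows([
  [[0,0,0,0,0,0],[0,0,0,0,0,0]],
])

```text
time_s: 19.95
position: [0.6261, -0.3302, 0.1172]
tcp_rot: [[-0.042, 0.999, 0.001], [0.999, 0.042, -0.001], [-0.001, 0.001, -1.0]]
force: [0.9, -0.7, 1.2]
opening: 0.827
grasp_force: 0.0
```

Run:
```python
from h import *
close("c3",625.5,-329.5)
```

```text
[ 6.2790e+02 -3.2870e+02  5.8800e+01  7.0800e+01  2.6000e+00  4.0162e+03]
[ 625.6 -331.7   21. ] 0.69
pos [ 0.6262 -0.3304  0.118 ] ang 2.41 shift [ 1.1 -0.9 89. ]
```

View pics/c3.png

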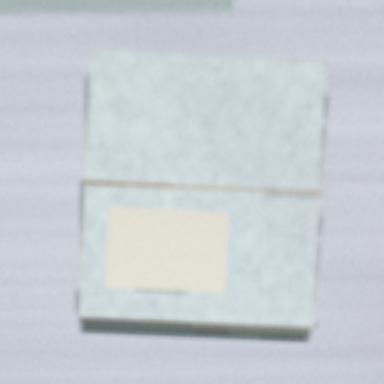

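c3: corners (90,51), (327,62), (313,327) and (80,318), so the centre is (0.628, −0.330). Compared with my readings, the blob result is biased about +1.2 mm in y. Gripping.

Request:
play_rows([
  [[0.3,1.9,30,0,0,0],[0,0,30,0,0,0],[0,0,18,0,0,0],[0,0,7.5,0,0,0],[0,0,0,0,0,0]],
])

```text
time_s: 20.55
position: [0.627, -0.3292, 0.0304]
tcp_rot: [[-0.042, 0.999, -0.001], [0.999, 0.042, 0.001], [0.001, -0.001, -1.0]]
force: [-0.2, -0.4, 0.5]
opening: 0.822
grasp_force: 0.0
```

Request:
play_rows([
  [[0,0,0,0,0,0],[0,0,0,0,0,0],[0,0,0,0,0,0],[0,0,0,0,0,0],[0,0,0,0,0,0]],
], fingers=-1)

```text
time_s: 21.05
position: [0.6283, -0.3301, 0.0327]
tcp_rot: [[-0.042, 0.999, 0.003], [0.999, 0.042, -0.002], [-0.002, 0.002, -1.0]]
force: [0.0, 0.5, 6.1]
opening: 0.683
grasp_force: 30.0
```

Request:
play_rows([
  [[0,0,0,0,0,0],[0,0,-20,0,0,0],[0,0,-40,0,0,0],[0,0,-40,0,0,0],[0,0,-40,0,0,0]],
])

```text
time_s: 21.55
position: [0.6265, -0.3289, 0.1716]
tcp_rot: [[-0.042, 0.999, -0.002], [0.999, 0.042, 0.001], [0.001, -0.002, -1.0]]
force: [0.9, -0.2, -0.5]
opening: 0.682
grasp_force: 30.0
```

Request:
play_rows([
  [[0,0,0,0,0,0.054],[0,0,0,0,0,0.054],[37.3,-17.9,0,0,0,0],[37.3,-17.9,0,0,0,0],[37.3,-17.9,0,0,0,0]],
])

```text
time_s: 22.05
position: [0.5797, -0.2129, 0.1704]
tcp_rot: [[0.067, 0.998, -0.001], [0.998, -0.067, 0.001], [0.001, -0.001, -1.0]]
force: [0.3, -0.5, -0.2]
opening: 0.685
grasp_force: 30.0
```

Request:
play_rows([
  [[37.3,-17.9,0,0,0,0],[37.3,-17.9,0,0,0,0],[37.3,-17.9,0,0,0,0],[37.3,-17.9,0,0,0,0],[37.3,-17.9,0,0,0,0]],
])

```text
time_s: 22.55
position: [0.5028, -0.0207, 0.1709]
tcp_rot: [[0.066, 0.998, -0.001], [0.998, -0.066, 0.0], [0.0, -0.001, -1.0]]
force: [-0.1, 0.7, -1.0]
opening: 0.684
grasp_force: 30.0
```

Request:
play_rows([
  [[37,-17.9,0,0,0,0],[37,-17.9,0,0,0,0],[0,0,0,0,0,0],[0,0,0,0,0,0],[0,0,0,0,0,0]],
])

```text
time_s: 23.05
position: [0.474, 0.0533, 0.1712]
tcp_rot: [[0.066, 0.998, 0.001], [0.998, -0.066, -0.0], [-0.0, 0.001, -1.0]]
force: [0.4, -0.4, -0.4]
opening: 0.683
grasp_force: 30.0
```

Run:
```python
from h import *
to_tool([474.7,53.4,61])
```

```text
pos [0.474  0.0533 0.1712] ang -3.8 shift [  0.2   0.5 110.2]
```

Request:
play_rows([
  [[0.2,0.5,40,0,0,0],[0,0,40,0,0,0],[0,0,20,0,0,0],[0,0,0,0,0,0],[0,0,0,0,0,0]],
])

```text
time_s: 23.55
position: [0.4745, 0.0531, 0.071]
tcp_rot: [[0.068, 0.998, 0.0], [0.998, -0.068, -0.0], [-0.0, 0.0, -1.0]]
force: [1.1, 0.3, -0.4]
opening: 0.682
grasp_force: 30.0
```

Request:
play_rows([
  [[0,0,5,0,0,0],[0,0,3,0,0,0],[0,0,1.5,0,0,0],[0,0,0,0,0,0],[0,0,0,0,0,0]],
])

```text
time_s: 24.05
position: [0.4739, 0.0542, 0.0619]
tcp_rot: [[0.066, 0.998, 0.001], [0.998, -0.066, -0.0], [-0.0, 0.001, -1.0]]
force: [-0.2, 1.0, -1.1]
opening: 0.681
grasp_force: 30.0
```

Request:
play_rows([
  [[0,0,0,0,0,0],[0,0,0,0,0,0],[0,0,0,0,0,0],[0,0,-20,0,0,0],[0,0,-40,0,0,0]],
], fingers=0.65)

```text
time_s: 24.55
position: [0.4718, 0.0543, 0.1201]
tcp_rot: [[0.066, 0.998, -0.007], [0.998, -0.066, 0.001], [0.0, -0.007, -1.0]]
force: [0.9, 0.0, 0.6]
opening: 0.825
grasp_force: 0.0
```

Request:
play_rows([
  [[0,0,-40,0,0,0],[0,0,-10,0,0,0],[-34.2,21.7,0,0,0,0],[-34.2,21.7,0,0,0,0],[-34.2,21.7,0,0,0,0]],
])

```text
time_s: 25.05
position: [0.5321, -0.0534, 0.1714]
tcp_rot: [[0.065, 0.998, -0.0], [0.998, -0.065, 0.0], [0.0, -0.0, -1.0]]
force: [1.1, 0.4, -1.3]
opening: 0.83
grasp_force: 0.0
```

Request:
play_rows([
  [[-34.2,21.7,0,0,0,0],[-34.2,21.7,0,0,0,0],[-34.2,21.7,0,0,0,0],[-34.2,21.7,0,0,0,0],[-34.2,21.7,0,0,0,0]],
])

```text
time_s: 25.55
position: [0.6289, -0.2316, 0.1704]
tcp_rot: [[0.066, 0.998, -0.002], [0.998, -0.066, 0.001], [0.001, -0.002, -1.0]]
force: [-0.1, 0.6, -0.2]
opening: 0.829
grasp_force: 0.0
```

Request:
play_rows([
  [[0,0,0,0,0,-0.066],[0,0,30,0,0,0],[0,0,25,0,0,0],[0,0,0,0,0,0],[0,0,0,0,0,0]],
])

```text
time_s: 26.05
position: [0.6284, -0.23, 0.1157]
tcp_rot: [[-0.0, 1.0, -0.002], [1.0, 0.0, 0.001], [0.001, -0.002, -1.0]]
force: [0.2, -0.7, -0.3]
opening: 0.823
grasp_force: 0.0
```

Run:
```python
from h import *
w=close("c4",629.5,-232)
```

```text
[ 632.2 -230.3   58.5   70.5    0.  4006.4]
pos [ 0.6297 -0.2307  0.1177] ang 0.01 shift [-1.2 -0.4 88.7]
```

Request:
play_rows([
  [[-0.8,2.5,30,0,0,0],[0,0,30,0,0,0],[0,0,16,0,0,0],[0,0,7.5,0,0,0],[0,0,0,0,0,0]],
], fingers=0.58)

```text
time_s: 26.65
position: [0.6314, -0.2311, 0.0329]
tcp_rot: [[-0.0, 1.0, -0.0], [1.0, 0.0, 0.0], [0.0, -0.0, -1.0]]
force: [-0.3, 0.2, 0.0]
opening: 0.79
grasp_force: 0.0
```

Request:
play_rows([
  [[0,0,0,0,0,0],[0,0,0,0,0,0],[0,0,0,0,0,0],[0,0,0,0,0,0],[0,0,0,0,0,0]],
], fingers=-1)

```text
time_s: 27.15
position: [0.6325, -0.2317, 0.0346]
tcp_rot: [[-0.0, 1.0, 0.003], [1.0, 0.0, -0.001], [-0.001, 0.003, -1.0]]
force: [0.5, 0.9, 5.3]
opening: 0.684
grasp_force: 30.0
```

Request:
play_rows([
  [[0,0,0,0,0,0],[0,0,-17,0,0,0],[0,0,-40,0,0,0],[0,0,-40,0,0,0],[0,0,-40,0,0,0]],
])

```text
time_s: 27.65
position: [0.6307, -0.2308, 0.1718]
tcp_rot: [[-0.0, 1.0, -0.001], [1.0, 0.0, 0.001], [0.001, -0.001, -1.0]]
force: [1.3, -0.6, -0.5]
opening: 0.685
grasp_force: 30.0
```

Request:
play_rows([
  [[0,0,0,0,0,0.066],[34.3,-22,0,0,0,0],[34.3,-22,0,0,0,0],[34.3,-22,0,0,0,0],[34.3,-22,0,0,0,0]],
])

```text
time_s: 28.15
position: [0.5513, -0.0871, 0.1707]
tcp_rot: [[0.067, 0.998, -0.0], [0.998, -0.067, 0.0], [0.0, -0.0, -1.0]]
force: [0.1, 0.7, -0.7]
opening: 0.686
grasp_force: 30.0
```

Request:
play_rows([
  [[34.3,-22,0,0,0,0],[34.3,-22,0,0,0,0],[34.3,-22,0,0,0,0],[34.3,-22,0,0,0,0],[0,0,0,0,0,0]],
])

```text
time_s: 28.65
position: [0.4688, 0.0581, 0.1703]
tcp_rot: [[0.061, 0.998, -0.006], [0.998, -0.061, 0.002], [0.001, -0.006, -1.0]]
force: [-0.6, -0.4, -1.2]
opening: 0.69
grasp_force: 30.0
```

Request:
play_rows([
  [[0,0,0,0,0,0],[0,0,0,0,0,0]],
])

```text
time_s: 28.85
position: [0.475, 0.0537, 0.1706]
tcp_rot: [[0.066, 0.998, 0.002], [0.998, -0.066, -0.001], [-0.0, 0.002, -1.0]]
force: [-0.0, -0.9, -0.0]
opening: 0.684
grasp_force: 30.0
```

Run:
```python
from h import *
to_tool([474.5,53.6,80])
```

```text
pos [0.475  0.0537 0.1706] ang -3.8 shift [-0.1 -0.7 90.6]
```

Request:
play_rows([
  [[0,-0.7,40,0,0,0],[0,0,30,0,0,0],[0,0,10,0,0,0],[0,0,0,0,0,0],[0,0,0,0,0,0]],
])

```text
time_s: 29.35
position: [0.4743, 0.0537, 0.0906]
tcp_rot: [[0.067, 0.998, 0.001], [0.998, -0.067, -0.0], [-0.0, 0.001, -1.0]]
force: [-0.6, 0.6, -0.2]
opening: 0.682
grasp_force: 30.0
```

Request:
play_rows([
  [[0,0,5,0,0,0],[0,0,3,0,0,0],[0,0,1.5,0,0,0],[0,0,0,0,0,0],[0,0,0,0,0,0]],
])

```text
time_s: 29.85
position: [0.4733, 0.0544, 0.0807]
tcp_rot: [[0.066, 0.998, 0.0], [0.998, -0.066, -0.0], [-0.0, 0.0, -1.0]]
force: [0.2, 0.8, -1.3]
opening: 0.689
grasp_force: 30.0
```

Request:
play_rows([
  [[0,0,0,0,0,0],[0,0,0,0,0,0],[0,0,0,0,0,0],[0,0,-20,0,0,0],[0,0,-40,0,0,0]],
], fingers=0.65)

```text
time_s: 30.35
position: [0.4712, 0.0545, 0.1391]
tcp_rot: [[0.066, 0.998, -0.007], [0.998, -0.066, 0.001], [0.0, -0.007, -1.0]]
force: [0.8, -0.8, -0.1]
opening: 0.821
grasp_force: 0.0
```

Request:
play_rows([
  [[0,0,-40,0,0,0],[0,0,-20,0,0,0],[0,0,0,0,0,0],[0,0,0,0,0,0]],
])

```text
time_s: 30.75
position: [0.4729, 0.0544, 0.2006]
tcp_rot: [[0.066, 0.998, 0.0], [0.998, -0.066, -0.0], [-0.0, 0.0, -1.0]]
force: [-0.2, 0.2, 0.3]
opening: 0.825
grasp_force: 0.0
```

Run:
```python
from h import *
w=col("t4",.076); a=cv2.imread("pics/t4.png"); b=cv2.resize(w["image"],None,fx=.6,fy=.6)
s=np.zeros((400,800,3),np.uint8); s[:,:400]=a; s[:240,400:784]=b; cv2.imwrite("pics/t4b.png",s)
```

```text
pos [0.4723 0.0544 0.1998] ang -3.78 shift [-1.1  2.5 28.8]
```

View pics/t4b.png

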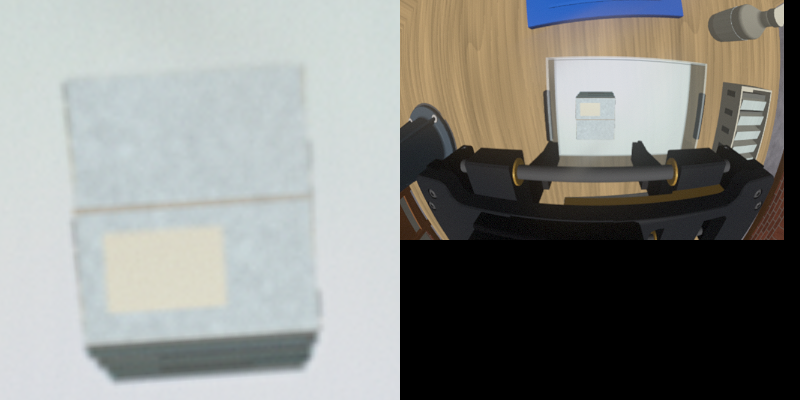

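t4b: four cartons stacked. The top one has corners at (65,78), (303,66), (321,331) and (86,346), so its centre is (0.4725, 0.054) and the column is aligned within about 2 mm. Jars next.

Request:
play_rows([
  [[-34.7,9.7,0,0,0,0],[-34.7,9.7,0,0,0,0],[-34.7,9.7,0,0,0,0],[-34.7,9.7,0,0,0,0],[-34.7,9.7,0,0,0,0]],
])

```text
time_s: 31.3
position: [0.5091, -0.1229, 0.1984]
tcp_rot: [[0.066, 0.998, -0.004], [0.998, -0.066, 0.002], [0.002, -0.004, -1.0]]
force: [0.9, 0.4, 0.1]
opening: 0.826
grasp_force: 0.0
```

Request:
play_rows([
  [[-34.7,9.7,0,0,0,0],[-34.7,9.7,0,0,0,0],[-34.7,9.7,0,0,0,0],[0,0,20,0,0,0],[0,0,0,0,0,0]],
])

```text
time_s: 31.8
position: [0.5297, -0.2274, 0.1763]
tcp_rot: [[0.068, 0.998, -0.008], [0.998, -0.068, 0.005], [0.005, -0.008, -1.0]]
force: [-1.1, -0.0, 1.2]
opening: 0.823
grasp_force: 0.0
```

Request:
play_rows([
  [[0,0,0,0,0,0]],
])

```text
time_s: 31.9
position: [0.5309, -0.2266, 0.1786]
tcp_rot: [[0.066, 0.998, -0.004], [0.998, -0.066, 0.003], [0.003, -0.005, -1.0]]
force: [0.4, 0.5, 0.1]
opening: 0.828
grasp_force: 0.0
```

```bash
cat >> h.py <<'E'
def jar(cx,cy):
    w=cap("wrist")
    for r in blobs(w,cx-55,cx+55,cy-55,cy+55,.066,131,800,jar=1)[0]: print(r); 
    for r in bot.pinpoint(w,"jar0_mid"): print("net",np.round(atz(w,r["centre"],.039)*1000,1),round(r["confidence"],2))
    to_tool([cx,cy,45]); return w
E
python3 - <<'E'
from h import *
w=jar(531.8,-227.8); cv2.imwrite("pics/j1.png",w["image"])
E
```

```text
[ 532.3 -226.6   47.    48.5    0.  1803.6]
net [ 447.6 -327.5   39. ] 0.71
pos [ 0.532  -0.2268  0.1802] ang -3.73 shift [-1.100e+00  1.000e-01  1.352e+02]
```

Request:
play_rows([
  [[0,0,40,0,0,0],[0,0,40,0,0,0],[0,0,30,0,0,0],[0,0,20,0,0,0],[0,0,0,0,0,0]],
])

```text
time_s: 32.5
position: [0.5308, -0.2259, 0.0485]
tcp_rot: [[0.065, 0.998, -0.005], [0.998, -0.065, 0.003], [0.003, -0.005, -1.0]]
force: [0.3, -0.2, -0.3]
opening: 0.822
grasp_force: 0.0
```

Request:
play_rows([
  [[0,0,0,0,0,0],[0,0,0,0,0,0],[0,0,0,0,0,0],[0,0,0,0,0,0],[0,0,0,0,0,0]],
], fingers=-1)

```text
time_s: 33.0
position: [0.5332, -0.2282, 0.052]
tcp_rot: [[0.066, 0.998, 0.002], [0.998, -0.066, -0.001], [-0.001, 0.002, -1.0]]
force: [-0.5, 0.9, 6.9]
opening: 0.57
grasp_force: 30.0
```

Request:
play_rows([
  [[0,0,0,0,0,0],[0,0,-30,0,0,0],[0,0,-40,0,0,0],[0,0,-40,0,0,0],[0,0,-40,0,0,0]],
])

```text
time_s: 33.5
position: [0.5317, -0.2275, 0.2018]
tcp_rot: [[0.066, 0.998, -0.001], [0.998, -0.066, 0.001], [0.001, -0.001, -1.0]]
force: [-1.2, -1.4, -1.3]
opening: 0.568
grasp_force: 30.0
```

Request:
play_rows([
  [[39.4,4.9,0,0,0,0],[39.4,4.9,0,0,0,0],[39.4,4.9,0,0,0,0],[39.4,4.9,0,0,0,0]],
])

```text
time_s: 33.9
position: [0.5619, -0.0704, 0.2007]
tcp_rot: [[0.067, 0.998, -0.0], [0.998, -0.067, 0.0], [0.0, -0.0, -1.0]]
force: [1.1, -1.2, -1.2]
opening: 0.568
grasp_force: 30.0
```

Request:
play_rows([
  [[39.4,4.9,0,0,0,0],[39.4,4.9,0,0,0,0],[39.4,4.9,0,0,0,0],[39.4,4.9,0,0,0,0],[0,0,0,0,0,0]],
])

```text
time_s: 34.4
position: [0.5921, 0.0889, 0.2005]
tcp_rot: [[0.061, 0.998, 0.0], [0.998, -0.061, 0.002], [0.002, 0.0, -1.0]]
force: [-0.9, -0.6, -1.3]
opening: 0.568
grasp_force: 30.0
```

Request:
play_rows([
  [[0,0,40,0,0,0],[0,0,40,0,0,0],[0,0,20,0,0,0],[0,0,0,0,0,0],[0,0,0,0,0,0]],
])

```text
time_s: 34.9
position: [0.5923, 0.0836, 0.1006]
tcp_rot: [[0.066, 0.998, -0.0], [0.998, -0.066, -0.0], [-0.0, -0.0, -1.0]]
force: [-0.1, 0.4, -0.5]
opening: 0.573
grasp_force: 30.0
```

Run:
```python
from h import *
to_tool([592.3,85,42])
```

```text
pos [0.5923 0.0836 0.1006] ang -3.81 shift [ 1.4 -0.  58.6]
```

Request:
play_rows([
  [[0,0,35,0,0,0],[0,0,12,0,0,0],[0,0,6,0,0,0],[0,0,3,0,0,0],[0,0,0,0,0,0]],
])

```text
time_s: 35.4
position: [0.5928, 0.0841, 0.0453]
tcp_rot: [[0.066, 0.998, 0.001], [0.998, -0.066, -0.0], [0.0, 0.001, -1.0]]
force: [-0.6, 0.4, -1.0]
opening: 0.567
grasp_force: 30.0
```

Request:
play_rows([
  [[0,0,0,0,0,0],[0,0,0,0,0,0],[0,0,0,0,0,0]],
])

```text
time_s: 35.7
position: [0.5926, 0.0842, 0.0452]
tcp_rot: [[0.066, 0.998, 0.001], [0.998, -0.066, -0.0], [0.0, 0.001, -1.0]]
force: [0.7, -0.2, -1.0]
opening: 0.567
grasp_force: 30.0
```

Request:
play_rows([
  [[0,0,0,0,0,0],[0,0,0,0,0,0],[0,0,0,0,0,0],[0,0,-20,0,0,0],[0,0,-40,0,0,0]],
], fingers=0.5)

```text
time_s: 36.2
position: [0.5897, 0.0842, 0.1023]
tcp_rot: [[0.066, 0.998, -0.008], [0.998, -0.066, 0.0], [-0.0, -0.008, -1.0]]
force: [1.1, 0.3, 0.8]
opening: 0.744
grasp_force: 0.0
```

Request:
play_rows([
  [[0,0,-40,0,0,0],[0,0,-40,0,0,0],[0,0,-16,0,0,0],[-38,-10.5,0,0,0,0],[-38,-10.5,0,0,0,0]],
])

```text
time_s: 36.7
position: [0.5666, 0.0097, 0.2018]
tcp_rot: [[0.063, 0.998, 0.003], [0.998, -0.063, -0.001], [-0.0, 0.003, -1.0]]
force: [-0.4, 0.0, -0.1]
opening: 0.754
grasp_force: 0.0
```

Request:
play_rows([
  [[-38,-10.5,0,0,0,0],[-38,-10.5,0,0,0,0],[-38,-10.5,0,0,0,0],[-38,-10.5,0,0,0,0],[-38,-10.5,0,0,0,0]],
])

```text
time_s: 37.2
position: [0.5006, -0.1778, 0.2007]
tcp_rot: [[0.066, 0.998, 0.0], [0.998, -0.066, -0.0], [-0.0, 0.0, -1.0]]
force: [0.1, -1.2, -0.2]
opening: 0.748
grasp_force: 0.0
```

Request:
play_rows([
  [[-38,-10.5,0,0,0,0],[-38,-10.5,0,0,0,0],[-38,-10.5,0,0,0,0],[-38,-10.5,20,0,0,0],[0,0,0,0,0,0]],
], fingers=0.65)

```text
time_s: 37.7
position: [0.4475, -0.3295, 0.179]
tcp_rot: [[0.071, 0.997, -0.001], [0.997, -0.071, -0.001], [-0.001, -0.001, -1.0]]
force: [-0.2, 0.4, 0.7]
opening: 0.82
grasp_force: 0.0
```

Request:
play_rows([
  [[0,0,0,0,0,0],[0,0,0,0,0,0]],
])

```text
time_s: 37.9
position: [0.4495, -0.3243, 0.1807]
tcp_rot: [[0.065, 0.998, -0.0], [0.998, -0.065, 0.001], [0.001, -0.0, -1.0]]
force: [1.3, 0.9, -0.6]
opening: 0.823
grasp_force: 0.0
```

Run:
```python
from h import *
w=jar(449,-325.5)
```

```text
[ 450.  -325.    47.    48.     0.  1810.4]
net [ 449.6 -326.9   39. ] 0.8
pos [ 0.45  -0.324  0.181] ang -3.68 shift [ -1.5  -0.9 136. ]
```

Request:
play_rows([
  [[-1,0,40,0,0,0],[0,0,40,0,0,0],[0,0,30,0,0,0],[0,0,20,0,0,0],[0,0,0,0,0,0]],
])

```text
time_s: 38.5
position: [0.4486, -0.3238, 0.0484]
tcp_rot: [[0.064, 0.998, -0.004], [0.998, -0.064, 0.004], [0.004, -0.004, -1.0]]
force: [-0.8, -0.6, 0.3]
opening: 0.827
grasp_force: 0.0
```

Request:
play_rows([
  [[0,0,0,0,0,0],[0,0,0,0,0,0],[0,0,0,0,0,0],[0,0,0,0,0,0],[0,0,0,0,0,0]],
], fingers=-1)

```text
time_s: 39.0
position: [0.4501, -0.3269, 0.0519]
tcp_rot: [[0.066, 0.998, 0.002], [0.998, -0.066, -0.002], [-0.002, 0.002, -1.0]]
force: [0.2, 0.9, 6.0]
opening: 0.567
grasp_force: 30.0
```

Request:
play_rows([
  [[0,0,0,0,0,0],[0,0,-30,0,0,0],[0,0,-40,0,0,0],[0,0,-40,0,0,0],[0,0,-40,0,0,0]],
])

```text
time_s: 39.5
position: [0.4488, -0.326, 0.202]
tcp_rot: [[0.066, 0.998, -0.001], [0.998, -0.066, 0.001], [0.0, -0.001, -1.0]]
force: [0.8, 0.2, -0.8]
opening: 0.567
grasp_force: 30.0
```

Request:
play_rows([
  [[37.2,12.8,0,0,0,0],[37.2,12.8,0,0,0,0],[37.2,12.8,0,0,0,0],[37.2,12.8,0,0,0,0],[37.2,12.8,0,0,0,0]],
])

```text
time_s: 40.0
position: [0.5255, -0.1435, 0.2007]
tcp_rot: [[0.066, 0.998, -0.0], [0.998, -0.066, 0.0], [-0.0, -0.0, -1.0]]
force: [0.0, -0.7, -0.3]
opening: 0.565
grasp_force: 30.0
```

Request:
play_rows([
  [[37.2,12.8,0,0,0,0],[37.2,12.8,0,0,0,0],[37.2,12.8,0,0,0,0],[37.2,12.8,0,0,0,0],[0,0,0,0,0,0]],
])

```text
time_s: 40.5
position: [0.5874, 0.0044, 0.2006]
tcp_rot: [[0.061, 0.998, 0.001], [0.998, -0.061, 0.001], [0.002, 0.001, -1.0]]
force: [-0.2, -0.8, -1.2]
opening: 0.571
grasp_force: 30.0
```

Request:
play_rows([
  [[0,0,40,0,0,0],[0,0,40,0,0,0],[0,0,20,0,0,0],[0,0,0,0,0,0],[0,0,0,0,0,0]],
])

```text
time_s: 41.0
position: [0.5863, -0.0005, 0.1007]
tcp_rot: [[0.067, 0.998, -0.0], [0.998, -0.067, -0.0], [-0.0, -0.0, -1.0]]
force: [-0.4, 0.3, -0.1]
opening: 0.569
grasp_force: 30.0
```

Run:
```python
from h import *
to_tool([586.7,1.2,44])
```

```text
pos [ 5.863e-01 -5.000e-04  1.007e-01] ang -3.82 shift [ 1.8  0.3 56.7]
```

Request:
play_rows([
  [[1.8,0,35,0,0,0],[0,0,12,0,0,0],[0,0,6,0,0,0],[0,0,3,0,0,0],[0,0,0,0,0,0]],
])

```text
time_s: 41.5
position: [0.587, 0.0018, 0.0452]
tcp_rot: [[0.066, 0.998, 0.001], [0.998, -0.066, -0.0], [-0.0, 0.001, -1.0]]
force: [-0.8, 0.6, -0.7]
opening: 0.57
grasp_force: 30.0
```

Request:
play_rows([
  [[0,0,0,0,0,0],[0,0,0,0,0,0],[0,0,0,0,0,0]],
])

```text
time_s: 41.8
position: [0.5868, 0.0019, 0.0451]
tcp_rot: [[0.066, 0.998, 0.001], [0.998, -0.066, -0.0], [-0.0, 0.001, -1.0]]
force: [-0.2, -0.3, -0.1]
opening: 0.569
grasp_force: 30.0
```

Request:
play_rows([
  [[0,0,0,0,0,0],[0,0,0,0,0,0],[0,0,0,0,0,0],[0,0,-20,0,0,0],[0,0,-40,0,0,0]],
], fingers=0.5)

```text
time_s: 42.3
position: [0.584, 0.0023, 0.1023]
tcp_rot: [[0.066, 0.998, -0.008], [0.998, -0.066, 0.001], [0.001, -0.008, -1.0]]
force: [-0.4, -0.3, 0.0]
opening: 0.745
grasp_force: 0.0
```

Request:
play_rows([
  [[0,0,-40,0,0,0],[0,0,-40,0,0,0],[0,0,-40,0,0,0],[0,0,-40,0,0,0],[0,0,-40,0,0,0]],
])

```text
time_s: 42.8
position: [0.586, 0.0021, 0.3063]
tcp_rot: [[0.066, 0.998, -0.0], [0.998, -0.066, 0.0], [0.0, -0.0, -1.0]]
force: [1.4, -0.2, -0.4]
opening: 0.746
grasp_force: 0.0
```

Request:
play_rows([
  [[0,0,-40,0,0,0],[-38.7,-4.7,0,0,0,0],[-38.7,-4.7,0,0,0,0],[-38.7,-4.7,0,0,0,0],[-38.7,-4.7,0,0,0,0]],
], fingers=-1)

```text
time_s: 43.3
position: [0.5569, -0.1524, 0.3447]
tcp_rot: [[0.065, 0.998, 0.0], [0.998, -0.065, -0.0], [-0.0, 0.0, -1.0]]
force: [1.2, 0.3, 0.5]
opening: 0.377
grasp_force: 0.0
```

Run:
```python
from h import *
w=cap("wrist"); cv2.imwrite("pics/w5.png",w["image"]); t=cap("top"); s=cap("scene")
im=rect(t,420,640,-60,150,.06,3); cv2.imwrite("pics/t5.png",im); cv2.imwrite("pics/s5.png",s["image"])
for p in (w,t,s):
    for q,z in(("jar0_mid",.031),("carton0_mid",.067)):
        for r in bot.pinpoint(p,q): print(q,np.round(r["centre"]),np.round(atz(p,r["centre"],z)*1000),round(r["confidence"],2))
b=[r["centre"] for r in bot.silhouettes(t,"start_top")[:2]],[r["centre"] for r in bot.silhouettes(s,"start_top")[:2]]
print(b,[tri(t,i,s,j) for i in b[0] for j in b[1]])
for n,p in(("t",t),("s",s)):
    h=cv2.cvtColor(p["image"],cv2.COLOR_BGR2HSV); m=cv2.inRange(h,(45,120,40),(85,255,255))
    k,l,st,ce=cv2.connectedComponentsWithStats(m)
    for i in range(1,k):
        if st[i,4]>15: print(n,ce[i],st[i,4],atz(p,ce[i],.166))
```

```text
jar0_mid [335.  59.] [581.   1.  31.] 0.59
carton0_mid [295.  37.] [528.  32.  67.] 0.38
jar0_mid [292. 186.] [598.   4.  31.] 0.43
jar0_mid [342. 220.] [588.   3.  31.] 0.76
carton0_mid [336. 191.] [483.  42.  67.] 0.57
carton0_mid [307. 297.] [ 813. -266.   67.] 0.54
([], []) []
t [440.84848485 210.93939394] 66 [ 0.50929269 -0.48012777  0.166     ]
s [195.2295082  229.62295082] 61 [ 0.4984283  -0.47550942  0.166     ]
```

Run:
```python
from h import *
t=cap("top"); s=cap("scene"); w=cap("wrist")
print(tri(t,[440.85,210.94],s,[195.23,229.62]))
m=cv2.inRange(cv2.cvtColor(w["image"],cv2.COLOR_BGR2HSV),(45,120,40),(85,255,255))
k,l,st,ce=cv2.connectedComponentsWithStats(m); print([(ce[i],st[i],atz(w,ce[i],.17)) for i in range(1,k) if st[i,4]>30])
a=cv2.resize(cv2.imread("pics/s5.png")[150:300,210:410],None,fx=3,fy=3,interpolation=2)
b=cv2.resize(cv2.imread("pics/w5.png"),None,fx=.4,fy=.4)
o=np.zeros((600,800,3),np.uint8); o[:450,:600]=a
c=cv2.resize(t["image"][150:260,240:460],None,fx=1.36,fy=1.36); o[450:450+c.shape[0],:c.shape[1]]=c
o[440:600,320:576]=b; cv2.imwrite("pics/v13.png",o)
```

```text
(array([ 0.50868447, -0.47640557,  0.17739423]), np.float64(0.0009293635274553438))
[]
```

View pics/v13.png

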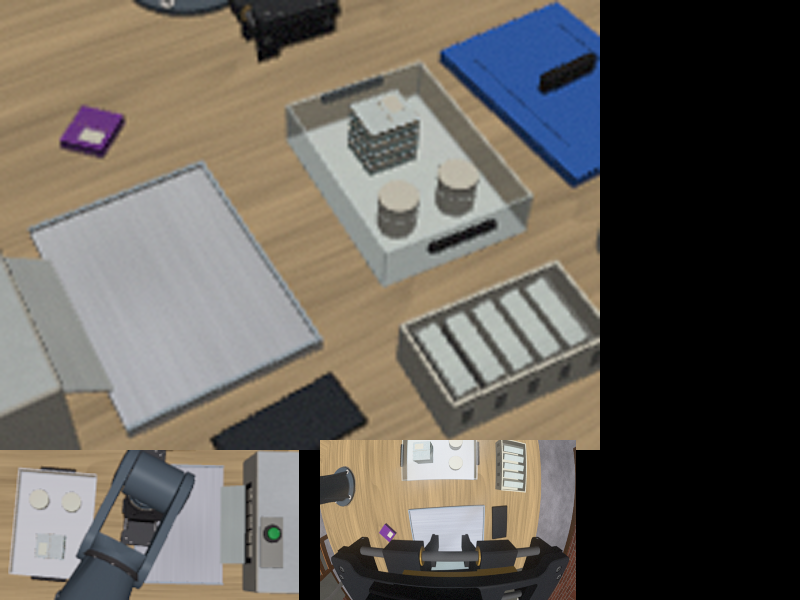

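v13: the tray at (175,300) is empty. In the tote the four-carton column stands at (385,130) and both jars are upright at (398,208) and (457,185). The button triangulates to (0.509, −0.476, 0.177). Next I press it with closed fingers.

Request:
play_rows([
  [[-36.2,-2.9,0,0,0,0],[-36.2,-2.9,0,0,0,0],[-36.2,-2.9,0,0,0,0],[-36.2,-2.9,0,0,0,0],[-36.2,-2.9,0,0,0,0]],
])

```text
time_s: 44.5
position: [0.5309, -0.3321, 0.3446]
tcp_rot: [[0.066, 0.998, 0.0], [0.998, -0.066, 0.0], [0.0, 0.0, -1.0]]
force: [0.2, -0.1, 0.5]
opening: 0.007
grasp_force: 0.0
```

Request:
play_rows([
  [[-36.2,-2.9,0,0,0,0],[-36.2,-2.9,0,0,0,0],[-36.2,-2.9,0,0,0,0],[-36.2,-2.9,0,0,0,0],[0,0,0,0,0,0]],
])

```text
time_s: 45.0
position: [0.5085, -0.4796, 0.3435]
tcp_rot: [[0.071, 0.997, -0.001], [0.997, -0.071, -0.002], [-0.002, -0.0, -1.0]]
force: [0.4, 0.7, -0.1]
opening: 0.005
grasp_force: 0.0
```

Request:
play_rows([
  [[0,0,40,0,0,0],[0,0,40,0,0,0],[0,0,38,0,0,0],[0,0,0,0,0,0],[0,0,0,0,0,0]],
])

```text
time_s: 45.5
position: [0.5103, -0.474, 0.2266]
tcp_rot: [[0.065, 0.998, -0.001], [0.998, -0.065, 0.001], [0.001, -0.001, -1.0]]
force: [0.0, -0.3, 0.9]
opening: 0.004
grasp_force: 0.0
```

Run:
```python
from h import *
to_tool([508.8,-476.5,191])
w=cap("wrist"); m=cv2.inRange(cv2.cvtColor(w["image"],cv2.COLOR_BGR2HSV),(45,120,40),(85,255,255))
k,l,st,ce=cv2.connectedComponentsWithStats(m); print([(ce[i],st[i],atz(w,ce[i],.177)) for i in range(1,k) if st[i,4]>30])
```

```text
pos [ 0.5103 -0.474   0.2266] ang -3.75 shift [-2.6 -1.4 35.6]
[(array([317.57009346, 228.24610592]), array([301, 216,  37,  31, 642], dtype=int32), array([ 0.50431019, -0.47245427,  0.177     ]))]
```

Request:
play_rows([
  [[-1,-2.5,20,0,0,0],[0,0,10,0,0,0],[0,0,3,0,0,0],[0,0,0,0,0,0]],
])

```text
time_s: 45.95
position: [0.5078, -0.4757, 0.1948]
tcp_rot: [[0.066, 0.998, 0.001], [0.998, -0.066, -0.001], [-0.001, 0.001, -1.0]]
force: [-1.4, 0.1, 1.3]
opening: 0.003
grasp_force: 0.9
```

Request:
play_rows([
  [[0,0,1.5,0,0,0],[0,0,1.5,0,0,0],[0,0,0,0,0,0]],
])

```text
time_s: 46.25
position: [0.5079, -0.4758, 0.1914]
tcp_rot: [[0.066, 0.998, 0.001], [0.998, -0.066, -0.001], [-0.001, 0.001, -1.0]]
force: [-0.6, 1.0, 3.5]
opening: 0.007
grasp_force: 1.7
```

Request:
play_rows([
  [[0,0,1.5,0,0,0],[0,0,1.5,0,0,0],[0,0,0,0,0,0]],
])

```text
time_s: 46.55
position: [0.5079, -0.4758, 0.1903]
tcp_rot: [[0.066, 0.998, 0.002], [0.998, -0.066, -0.002], [-0.002, 0.002, -1.0]]
force: [-1.7, 3.3, 11.8]
opening: 0.001
grasp_force: 5.9
```

The force rose to 12 N at the end of about 6 mm of travel. I'll give it one more small push, retract and go to the lid.

Request:
play_rows([
  [[0,0,1,0,0,0],[0,0,0,0,0,0],[0,0,0,0,0,0]],
])

```text
time_s: 46.85
position: [0.5079, -0.4758, 0.1902]
tcp_rot: [[0.066, 0.998, 0.002], [0.998, -0.066, -0.002], [-0.002, 0.002, -1.0]]
force: [-2.9, 4.3, 14.7]
opening: 0.005
grasp_force: 7.4
```

Request:
play_rows([
  [[0,0,-30,0,0,0],[0,0,-40,0,0,0],[0,0,-40,0,0,0],[0,0,-40,0,0,0],[0,0,0,0,0,0]],
])

```text
time_s: 47.35
position: [0.5095, -0.4781, 0.344]
tcp_rot: [[0.066, 0.998, 0.009], [0.998, -0.066, -0.011], [-0.011, 0.009, -1.0]]
force: [1.1, -0.3, -0.3]
opening: 0.006
grasp_force: 0.0
```

Request:
play_rows([
  [[38.1,-2.5,0,0,0,0],[38.1,-2.5,0,0,0,0],[38.1,-2.5,0,0,0,0],[38.1,-2.5,0,0,0,0],[38.1,-2.5,0,0,0,0]],
])

```text
time_s: 47.85
position: [0.507, -0.283, 0.3353]
tcp_rot: [[0.066, 0.998, -0.001], [0.998, -0.066, 0.001], [0.001, -0.001, -1.0]]
force: [0.4, -0.1, -0.2]
opening: 0.008
grasp_force: 0.0
```

Request:
play_rows([
  [[38.1,-2.5,0,0,0,0],[38.1,-2.5,0,0,0,0],[38.1,-2.5,0,0,0,0],[38.1,-2.5,0,0,0,0],[38.1,-2.5,0,0,0,0]],
], fingers=0.05)

```text
time_s: 48.35
position: [0.5071, -0.0921, 0.3356]
tcp_rot: [[0.066, 0.998, -0.001], [0.998, -0.066, 0.0], [0.0, -0.001, -1.0]]
force: [1.4, 0.6, -0.1]
opening: 0.373
grasp_force: 0.0
```

Request:
play_rows([
  [[38.1,-2.5,0,0,0,0],[38.1,-2.5,0,0,0,0],[38.1,-2.5,0,0,0,0],[38.1,-2.5,0,0,0,0],[38.1,-2.5,0,0,0,0]],
])

```text
time_s: 48.85
position: [0.5072, 0.0987, 0.3356]
tcp_rot: [[0.066, 0.998, -0.001], [0.998, -0.066, -0.0], [-0.0, -0.001, -1.0]]
force: [1.2, 0.3, 0.5]
opening: 0.525
grasp_force: 0.0
```

Request:
play_rows([
  [[38.1,-2.5,0,0,0,0],[38.1,-2.5,0,0,0,0],[38.1,-2.5,0,0,0,0],[0,0,0,0,0,0],[0,0,0,0,0,0]],
])

```text
time_s: 49.35
position: [0.5072, 0.2123, 0.3355]
tcp_rot: [[0.064, 0.998, -0.001], [0.998, -0.064, -0.001], [-0.001, -0.001, -1.0]]
force: [-0.1, -0.1, -0.1]
opening: 0.522
grasp_force: 0.0
```

```bash
cat >> h.py <<'E'
def lid(p,z,col="blue"):
    im=rect(p,340,700,180,460,z,2); h=cv2.cvtColor(im,cv2.COLOR_BGR2HSV)
    if col=="blue": m=cv2.inRange(h,(100,120,40),(125,255,255)); m=cv2.morphologyEx(m,cv2.MORPH_CLOSE,np.ones((41,41)))
    else: m=(h[...,2]<60).astype(np.uint8); m=cv2.morphologyEx(m,cv2.MORPH_OPEN,np.ones((9,9)))
    for c in cv2.findContours(m,0,1)[0]:
        (cx,cy),(a,b),t=cv2.minAreaRect(c)
        if cv2.contourArea(c)>1500: print(col,z,np.round([340+cx/2,180+cy/2,a/2,b/2,t],1))
E
python3 - <<'E'
from h import *
w=cap("wrist"); cv2.imwrite("pics/l1.png",w["image"])
lid(w,.027); lid(w,.059,"black"); to_tool([508,324,46])
for r in bot.pinpoint(w,"lid_grip"): print(np.round(r["centre"]),atz(w,r["centre"],.044),r["confidence"])
E
```

```text
blue 0.027 [501.2 327.8 280.8 209.3   1.9]
black 0.059 [568.2 453.   13.  262.5  90. ]
pos [0.5074 0.2114 0.3357] ang -3.75 shift [112.7  -6.4 289.6]
[318.  84.] [0.50359333 0.32739128 0.044     ] 0.83
```

Request:
play_rows([
  [[0,0,0,0,0,-0.099],[38.4,-0.2,25,0,0,0],[38.4,-0.2,25,0,0,0],[38.4,-0.2,25,0,0,0],[0,0,40,0,0,0]],
])

```text
time_s: 49.95
position: [0.5054, 0.3302, 0.2225]
tcp_rot: [[-0.034, 0.999, 0.007], [0.999, 0.034, 0.004], [0.004, 0.007, -1.0]]
force: [0.6, -1.4, 0.1]
opening: 0.533
grasp_force: 0.0
```

Request:
play_rows([
  [[0,0,40,0,0,0],[0,0,10,0,0,0],[0,0,0,0,0,0],[0,0,0,0,0,0]],
])

```text
time_s: 50.35
position: [0.505, 0.3265, 0.1731]
tcp_rot: [[-0.031, 1.0, 0.003], [1.0, 0.031, 0.001], [0.001, 0.003, -1.0]]
force: [0.7, -0.5, 0.1]
opening: 0.524
grasp_force: 0.0
```

Run:
```python
from h import *
w=cap("wrist"); cv2.imwrite("pics/l2.png",w["image"])
lid(w,.027); to_tool([503,327,46])
for r in bot.pinpoint(w,"lid_grip"): print(np.round(r["centre"]),atz(w,r["centre"],.044),r["confidence"])
im=rect(w,463,543,267,387,.059,4); cv2.imwrite("pics/l2r.png",im)
m=(im.max(2)<75).astype(np.uint8); m=cv2.morphologyEx(m,cv2.MORPH_OPEN,np.ones((9,9)))
for c in cv2.findContours(m,0,1)[0]:
    (cx,cy),(a,b),t=cv2.minAreaRect(c)
    if cv2.contourArea(c)>1500: print(np.round([463+cx/4,267+cy/4,a/4,b/4,t],1))
```

```text
blue 0.027 [501.  330.4 280.4 205.2   2. ]
pos [0.5052 0.3268 0.1738] ang 1.81 shift [  0.   -2.7 127.7]
[325. 196.] [0.50411232 0.32729334 0.044     ] 0.57
```

View pics/l2r.png

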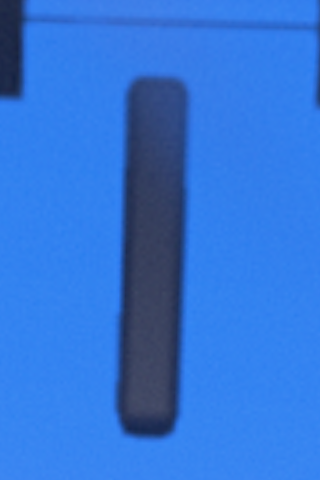

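l2r: the handle bar runs from (158,78) to (148,418), so its middle is (0.5015, 0.329) at about 1.8°, consistent with the lid outline. Grip it, lift and carry.

Request:
play_rows([
  [[2.3,-3.7,40,0,0,0],[0,0,40,0,0,0],[0,0,30,0,0,0],[0,0,14,0,0,0],[0,0,3,0,0,0]],
])

```text
time_s: 50.95
position: [0.4998, 0.329, 0.0443]
tcp_rot: [[-0.033, 0.999, -0.0], [0.999, 0.033, -0.0], [-0.0, -0.0, -1.0]]
force: [0.7, 0.7, 0.9]
opening: 0.526
grasp_force: 0.0
```

Request:
play_rows([
  [[0,0,0,0,0,0],[0,0,0,0,0,0],[0,0,0,0,0,0]],
])

```text
time_s: 51.25
position: [0.5007, 0.3296, 0.0463]
tcp_rot: [[-0.033, 0.999, 0.003], [0.999, 0.033, 0.001], [0.001, 0.003, -1.0]]
force: [0.7, 0.1, -0.2]
opening: 0.522
grasp_force: 0.0
```

Request:
play_rows([
  [[0,0,0,0,0,0],[0,0,0,0,0,0],[0,0,0,0,0,0],[0,0,0,0,0,0],[0,0,0,0,0,0]],
], fingers=-1)

```text
time_s: 51.75
position: [0.5001, 0.3292, 0.0446]
tcp_rot: [[-0.033, 0.999, 0.001], [0.999, 0.033, 0.0], [0.0, 0.001, -1.0]]
force: [1.8, -0.1, 0.2]
opening: 0.183
grasp_force: 30.0
```

Request:
play_rows([
  [[0,0,0,0,0,0],[0,0,0,0,0,0],[0,0,0,0,0,0],[0,0,-10,0,0,0],[0,0,-20,0,0,0]],
])

```text
time_s: 52.25
position: [0.4972, 0.3282, 0.0733]
tcp_rot: [[-0.033, 0.999, -0.006], [0.999, 0.033, -0.002], [-0.002, -0.006, -1.0]]
force: [-0.5, 0.5, -2.1]
opening: 0.18
grasp_force: 30.0
```

Request:
play_rows([
  [[0,0,-30,0,0,0],[0,0,-35,0,0,0],[0,0,-35,0,0,0],[0,0,-25,0,0,0],[0,0,0,0,0,0.098]],
])

```text
time_s: 52.75
position: [0.501, 0.33, 0.2041]
tcp_rot: [[0.067, 0.998, 0.007], [0.998, -0.067, 0.003], [0.003, 0.006, -1.0]]
force: [0.1, 1.0, -1.7]
opening: 0.175
grasp_force: 30.0
```

Request:
play_rows([
  [[-34.9,5.9,0,0,0,0],[-34.9,5.9,0,0,0,0],[-34.9,5.9,0,0,0,0],[-34.9,5.9,0,0,0,0]],
])

```text
time_s: 53.15
position: [0.5127, 0.1871, 0.1996]
tcp_rot: [[0.064, 0.998, -0.002], [0.998, -0.064, -0.0], [-0.0, -0.002, -1.0]]
force: [1.1, -0.7, -2.0]
opening: 0.18
grasp_force: 30.0
```

Request:
play_rows([
  [[-34.9,5.9,0,0,0,0],[-34.9,5.9,0,0,0,0],[-34.9,5.9,0,0,0,0],[-34.9,5.9,0,0,0,0],[0,0,0,0,0,0]],
])

```text
time_s: 53.65
position: [0.5286, 0.0437, 0.1997]
tcp_rot: [[0.07, 0.998, -0.0], [0.998, -0.07, -0.001], [-0.001, -0.0, -1.0]]
force: [0.1, 1.4, -3.0]
opening: 0.184
grasp_force: 30.0
```

Request:
play_rows([
  [[0,0,0,0,0,0],[0,0,0,0,0,0]],
])

```text
time_s: 53.85
position: [0.5277, 0.0482, 0.1995]
tcp_rot: [[0.065, 0.998, -0.001], [0.998, -0.065, 0.001], [0.001, -0.001, -1.0]]
force: [0.5, -0.9, -1.7]
opening: 0.181
grasp_force: 30.0
```

Run:
```python
from h import *
to_tool([529.6,47.1,104])
w=cap("wrist"); im=w["image"]
h=cv2.cvtColor(im,cv2.COLOR_BGR2HSV); m=cv2.inRange(h,(100,120,40),(125,255,255)); m=cv2.morphologyEx(m,cv2.MORPH_CLOSE,np.ones((31,31)))
c=max(cv2.findContours(m,0,1)[0],key=cv2.contourArea)[:,0]
q=np.array([atz(w,x,.2-.0455+.027)[:2] for x in c],np.float32)*1000
r=cv2.minAreaRect(q); print(r)
# far (+y) and side edges, in the tote frame relative to tote centre
L=(q-C)@np.c_[EX,EY]; print("lid edges local",L.min(0),L.max(0))
```

```text
pos [0.5277 0.0482 0.1995] ang -3.71 shift [-1.   2.2 95.5]
((526.879150390625, 43.64501190185547), (227.63772583007812, 350.7611999511719), 88.65782928466797)
lid edges local [-175.22491067 -123.23249311] [175.34359035 104.80784151]
```

Run:
```python
from h import *
w=cap("wrist")
h=cv2.cvtColor(w["image"],cv2.COLOR_BGR2HSV); m=cv2.inRange(h,(100,120,40),(125,255,255))
v,u=np.nonzero(m); 
P=np.array([atz(w,(a,b),.1815)[:2]*1000 for a,b in zip(u[::3],v[::3])]); L=(P-C)@np.c_[EX,EY]
for y in range(-100,130,20):
    k=L[(abs(L[:,1]-y)<4)]; 
    if len(k)>5: print(y,len(k),np.percentile(k[:,0],[0,1,99,100]).round(1))
for x in(-100,-60,60,100):
    k=L[abs(L[:,0]-x)<4]; print(x,np.percentile(k[:,1],[0,1,99,100]).round(1))
```

```text
-80 25 [-157.6 -155.3  153.6  154.8]
-60 376 [-172.1 -162.4  167.2  170.8]
-40 288 [-160.4 -153.5  154.9  163.2]
-20 477 [-146.6 -140.2  132.8  136.1]
0 1536 [-143.1 -138.8  132.8  141. ]
20 1721 [-143.2 -139.1  131.9  136.7]
40 1888 [-143.3 -138.9  132.4  136.6]
60 2007 [-142.4 -138.1  133.3  136.8]
80 2081 [-142.2 -139.   132.5  135.7]
100 1623 [-143.  -139.6  132.9  136.4]
-100 [-76.4 -56.8 103.5 104.8]
-60 [-20.7 -19.1  98.7 100.7]
60 [-20.  -18.3 103.7 105. ]
100 [-68.6 -61.7 103.8 105.1]
```

The lid sits about 3 mm off in x and needs little correction. Now I lower it.

Request:
play_rows([
  [[-0.5,2.7,30,0,0,0],[0,0,30,0,0,0],[0,0,15,0,0,0],[0,0,5,0,0,0],[0,0,0,0,0,0]],
])

```text
time_s: 54.45
position: [0.5308, 0.0476, 0.119]
tcp_rot: [[0.064, 0.998, -0.001], [0.998, -0.064, 0.0], [0.0, -0.001, -1.0]]
force: [0.1, 1.0, -3.6]
opening: 0.182
grasp_force: 30.0
```

Request:
play_rows([
  [[0,0,0,0,0,0],[0,0,4,0,0,0],[0,0,4,0,0,0],[0,0,0,0,0,0],[0,0,0,0,0,0]],
])

```text
time_s: 54.95
position: [0.5312, 0.0467, 0.1116]
tcp_rot: [[0.065, 0.998, 0.0], [0.998, -0.065, -0.0], [-0.0, 0.0, -1.0]]
force: [-0.0, -0.3, -1.9]
opening: 0.184
grasp_force: 30.0
```

Request:
play_rows([
  [[0,0,3,0,0,0],[0,0,2,0,0,0],[0,0,1,0,0,0],[0,0,0,0,0,0]],
])

```text
time_s: 55.35
position: [0.531, 0.0467, 0.1053]
tcp_rot: [[0.065, 0.998, -0.001], [0.998, -0.065, 0.0], [0.0, -0.001, -1.0]]
force: [-0.2, 0.3, -2.2]
opening: 0.183
grasp_force: 30.0
```

Request:
play_rows([
  [[0,0,2,0,0,0],[0,0,0,0,0,0],[0,0,0,0,0,0]],
])

```text
time_s: 55.65
position: [0.5314, 0.0467, 0.1036]
tcp_rot: [[0.065, 0.998, 0.001], [0.998, -0.065, -0.0], [-0.0, 0.001, -1.0]]
force: [-0.2, -0.1, -1.7]
opening: 0.178
grasp_force: 30.0
```

Request:
play_rows([
  [[0,0,1,0,0,0],[0,0,0,0,0,0],[0,0,0,0,0,0]],
])

```text
time_s: 55.95
position: [0.5314, 0.0467, 0.1036]
tcp_rot: [[0.065, 0.998, 0.001], [0.998, -0.065, -0.0], [-0.0, 0.001, -1.0]]
force: [-2.2, 0.5, 5.9]
opening: 0.182
grasp_force: 30.0
```

Request:
play_rows([
  [[0,0,1,0,0,0],[0,0,0,0,0,0],[0,0,0,0,0,0]],
])

```text
time_s: 56.25
position: [0.5314, 0.0467, 0.1036]
tcp_rot: [[0.065, 0.998, 0.001], [0.998, -0.065, -0.0], [-0.0, 0.001, -1.0]]
force: [-1.8, 0.1, 12.7]
opening: 0.176
grasp_force: 30.0
```

Contact is at 0.1036 m, which is the seated height. If the lid were resting on the rim it would be 5 mm higher. Releasing and retreating.

Request:
play_rows([
  [[0,0,-1,0,0,0],[0,0,0,0,0,0],[0,0,0,0,0,0],[0,0,0,0,0,0],[0,0,0,0,0,0]],
], fingers=0)

```text
time_s: 56.75
position: [0.5311, 0.0468, 0.1023]
tcp_rot: [[0.065, 0.998, -0.0], [0.998, -0.065, 0.0], [0.0, -0.0, -1.0]]
force: [-0.4, 0.5, 0.1]
opening: 0.477
grasp_force: 0.0
```

Request:
play_rows([
  [[0,0,-20,0,0,0],[0,0,-40,0,0,0],[0,0,-40,0,0,0],[0,0,-40,0,0,0],[0,0,-40,0,0,0]],
])

```text
time_s: 57.25
position: [0.5308, 0.0468, 0.2839]
tcp_rot: [[0.065, 0.998, -0.001], [0.998, -0.065, 0.0], [0.0, -0.001, -1.0]]
force: [0.8, 0.1, 0.1]
opening: 0.498
grasp_force: 0.0
```

Request:
play_rows([
  [[-38,0,0,0,0,0],[-38,0,0,0,0,0],[0,0,0,0,0,0],[0,0,0,0,0,0],[0,0,0,0,0,0]],
])

```text
time_s: 57.75
position: [0.5259, -0.0284, 0.2821]
tcp_rot: [[0.065, 0.998, -0.001], [0.998, -0.065, 0.001], [0.001, -0.001, -1.0]]
force: [-0.5, -0.5, -0.0]
opening: 0.499
grasp_force: 0.0
```

Run:
```python
from h import *
w=cap("wrist"); s=cap("scene"); print(bot.read_state()["position"],bot.read_state()["force"])
m=cv2.inRange(cv2.cvtColor(w["image"],cv2.COLOR_BGR2HSV),(100,120,40),(125,255,255)); m=cv2.morphologyEx(m,cv2.MORPH_CLOSE,np.ones((21,21)))
c=max(cv2.findContours(m,0,1)[0],key=cv2.contourArea)[:,0]
for z in(.086,.091):
    q=np.array([atz(w,x,z)[:2] for x in c],np.float32)*1000; print(z,cv2.minAreaRect(q)); 
    L=(q-C)@np.c_[EX,EY]; print(L.min(0),L.max(0))
for p in(w,s):
    for r in bot.pinpoint(p,"lid_grip"): print(np.round(r["centre"]),atz(p,r["centre"],.103),r["confidence"])
a=bot.pinpoint(w,"lid_grip");b=bot.pinpoint(s,"lid_grip")
if a and b: print(tri(w,a[0]["centre"],s,b[0]["centre"]))
```

```text
[ 0.5260728  -0.02806416  0.28221163] [ 0.09470626  0.4181024  -0.34817995]
0.086 ((530.1834716796875, 45.953460693359375), (208.1028594970703, 280.7127380371094), 86.27433776855469)
[-139.8308857  -105.33810727] [140.98561706 103.08733363]
0.091 ((530.1868896484375, 46.05364227294922), (205.0703582763672, 276.6220703125), 86.27433776855469)
[-137.78690728 -103.71900007] [138.93746003 101.66925737]
[326. 120.] [0.53014977 0.04067737 0.103     ] 0.93
[347. 192.] [0.53783667 0.0501461  0.103     ] 0.71
(array([0.53396014, 0.04544199, 0.10309889]), np.float64(0.012190538888462601))
```

```bash
python3 -c "
from rig import bot; print(bot.hand_in())"
```

```text
the job is handed in; nothing more can be done
None
```

I handed the job in after about 58 s of robot time: all four cartons are in one flat column in the tote with both jars upright beside it. With the tray empty I pressed the button until it stopped, after about 6 mm, and then seated the lid at its full-depth height.

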